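# Fetch the specimen cup from behind the bottles and weigh it

## Task

The specimen cup with the orange lid has to go on the balance, but it is boxed in at the back of the divided caddy behind the red-capped alcohol bottle and the white pump bottle. Stand both bottles upright on the white tray, set the cup upright in the middle of the balance pan, then put each bottle back upright in the front compartment it came from. Leave the jar and the little box in the caddy as they are.

Things in the scene. Friction and masses are not known exactly. Their poses are not given: they have to be found in the camera images.
- caddy: Pale grey-blue divided caddy, fixed, 166 (x) x 182 (y) x 38 mm high. Origin: centre of its underside, x to its rear, y to its left. Floor and walls 4 mm thick, dividers as high as the walls. Two front compartments 88 x 85 mm, centres at x -35, y +-44.5 mm, one bottle in each; rear middle one 66 x 62 mm at x 46, y 0 (orange cup); two outer rear ones 66 x 52 mm at x 46, y +-61 mm.
- alcohol_bottle: Translucent alcohol bottle with a red screw cap, 200 mm high, round: 60 mm diameter up to 178 mm (it can be gripped there), the cap above it 34 mm diameter. 0.4 kg, within about 20%. Origin: centre of its underside, z up along the bottle.
- pump_bottle: White gel bottle, pump head and spout, 182 mm high, about 0.4 kg. Flat body 50 mm (x), y -43 to 29 mm; its sides are upright to 105 mm, then a shoulder to 135 mm, then a round neck 34 mm across to 154 mm and the head, both at y = -7 mm. Grip across x, at the body or neck. Thin spout along +y to 43 mm, 154 to 180 mm up, at the start over the caddy's front. Origin: on its underside, mid-outline.
- orange_cup: White specimen cup with an orange screw lid, 60 mm high: body 54 mm diameter, lid 59 mm diameter from 46 to 60 mm height (the lid is fast: grip it). 0.03 kg. Origin: centre of its underside, z up.
- jar: Small sample jar with a white cap, 46 mm diameter, 78 mm high, in an outer rear compartment; to be left alone. Origin: centre of its underside, z up.
- kit_box: Little white cardboard box with a purple band, 45 x 52 x 60 mm high, in the other outer rear compartment; to be left alone. Origin: centre of its underside, z up.
- tray: Shallow white tray, fixed, 227 mm (its x) by 307 mm (its y), rim 28 mm high; flat floor 196 by 276 mm, 3 mm above the worktop. Left or right of the caddy, its long side pointing away from the robot. Origin: centre of its underside, z up.
- balance: White bench balance, fixed, 200 mm (x) by 150 mm (y), on the other side of the caddy from the tray. Origin: centre of its underside; display at its front (-x). Its housing is 48 mm high; the round steel pan, 110 mm diameter, is its highest part, its top 61 mm above the worktop.
- pan (a point): Centre of the top face of the balance's round steel pan.
Not all that is in view belongs to the job. There is more than one size of the orange_cup; the one meant has the size given above.

How it is judged:
By the outcome, as a careful person would: the job done as asked, in the order asked, and still so for the second after the job is handed in, with the robot touching nothing.
It also fails if it takes over 128 s, if anything falls off the work surface, if the arm or the gripper's body presses on something with over 40 N, if the wrist force passes 120 N, or if a joint passes its speed limit or range.

## Robot

A 6-joint arm with a two-finger parallel gripper is mounted at the origin on a cart in front of the work surface, level with it; the furniture and walls round the work are solid. World frame = base frame: x ahead of the robot, y to its left, z up, the work surface at z = 0. Lengths are in m, angles in rad, forces in N, time in s.
With the tool pointing down it reaches from about 0.35 to 0.975 m from the base axis. Payload 4.9 kg.
Tool frame: the origin (TCP) lies midway between the tips of the shut fingers; the grasp point (between the pads) lies 19 mm behind it; z points along the fingers, y is the line along which they close (so a half turn about z gives the same grasp; the last joint's range is limited). The gripper opens to 85 mm and grips with 20 to 120 N. Pads are 22 mm wide; open, the fingers measure 114 mm over their backs; the gripper's body (76 mm by 85 mm) begins 54 mm behind the grasp point. The pads swing forward as they close: fully open they stand 13 mm farther back than shut.
Start: joints at [1.097, 0.053, 1.613, -0, 1.476, -0.119], TCP at [0.217, 0.586, 0.231] pointing down, gripper open.
Joint ranges: [-3.01, 3.01], [-1.01, 2.22], [0.06, 2.58], [-1.02, 4.17], [0.09, 2.62], [-3.14, 3.14]. Speed limits (rad/s): [2.57, 2.57, 3.14, 3.14, 3.14, 3.14].

## Interface

Orientations are given as a rotation vector (axis times angle).
In Python, from workcell import bot gives the robot as it stands.
- The arm moves only by the tool servo_tool, never from a script. Its argument "commands" is a list of rows, each a list of 5 numbers: the opening, from 0 (shut) to 1 (fully open), then the shift along the tool's x, y, z in units of 40 mm (1.0 is 40 mm), then the turn about the tool's z in units of 5 degrees (1.0 is 5 degrees). A call has 1 to 5 rows; each row is the pose to reach, as a shift and turn from the pose commanded when the call began, along the tool's axes at that moment; what a row does not reach only later rows make up. A row lasts 1/10 s, in which the tool goes at most 50 mm and 8.59 degrees, less where a joint would pass 70% of its speed; a pose out of reach is approached as far as the arm can. A call with a gripper value outside its range is refused whole. The fingers move at their own pace and stop on an object; the grip force is fixed at half the most. Time passes only in rows, so rows that repeat a pose let the fingers close. It gives the time, the measured TCP pose, the force, the opening and the grip force at its end, in the units of the state.
- bot.sense(): the state, without advancing time (a new reading comes with each control period).
- bot.snapshot(name): name is "side" or "top" or "wrist"; returns a dict with "frame" (420x560x3 uint8, red, green, blue), "camera_matrix" (3x3 intrinsics, pixels), "k1" (the pictures are not rectified: a ray, as slopes to the right and down, at radius r is drawn at 1 + k1 r^2 times it, then the intrinsics apply), "cam_to_world" (4x4, takes a point from camera to world coordinates). Camera axes: x right, y up, looking along -z (the intrinsics and any distortion apply to the point x, -y, -z); pixel columns grow to the right and rows downward; lengths in m; the calibration is good to about 2 mm. A picture is of the moment at which its call begins. There is no depth.
- bot.job_done(): hands the job in; it is judged then, once.
Trained networks look in the newest picture that a camera, given by its name, has taken for a name from the list of things; names that differ only in an ending like _2 or _b are one class to them, and where a whole thing is asked for, a point or a joint stands for the part that bears it (a point fixed in the world has none). Each returns a list of dicts, best first, with "score" (0 to 1); they miss things now and then, are a little off and sometimes report something else, mostly with a low value. They report only what shows in the picture. A call takes as long as a camera call. They do not tell look-alikes from the thing itself.
- bot.boxes_of(name, camera): "extent" ([left, top, right, bottom] in pixels, round what is visible of it).
- bot.cut_out(name, camera): "mask" (420x560 bool, what is visible of it) and "extent" ([left, top, right, bottom] in pixels, round what is visible of it).
- bot.mark_of(name, camera): "position" ([row, column] in pixels: a listed point, or the origin of a listed thing).
The state is a dict: "clock": time; "joint_positions": joint angles; "qvel": joint speeds; "joint_torque": joint torques, N m; "position": TCP position; "tool_rot": TCP orientation; "ft_force": force on the tool from outside, world axes, zero at the start; "moment": the same for the moment, N m; "opening": finger opening in m; "grip_force": force on a finger pad.
Only numpy, scipy, OpenCV 4.12 (cv2) and the standard library are available. Lean on these libraries where they do the work, as an engineer would, in place of code of your own. Each camera call takes 0.05 s, during which the arm holds its last target. There are 200 camera calls.

## Working session

There is one attempt and no reset: what is moved stays moved. The work goes in short steps, Python scripts to look and compute and a tool call to move; the robot and the scene stay as the last step left them, time stands still between calls to the robot, and variables do not carry over. Pictures are saved under pics/ and viewed, at most 15 in all, crops included, and the job is handed in when it is done.

Besides the shell and the picture viewer there is one more tool, called after "Call:" as a command line: name --pt "numbers of a row" for each row, then --argument value for the rest. servo_tool: Moves the arm, as the interface text tells. Its arguments: {"type":"object","properties":{"commands":{"type":"array"}},"required":["commands"]}

```bash
mkdir -p pics; cat > h.py <<'E'
import numpy as np, cv2
from workcell import bot
from scipy.spatial.transform import Rotation as R
def snap(n,save=None):
    s=bot.snapshot(n)
    if save: cv2.imwrite('pics/'+save,cv2.cvtColor(s['frame'],cv2.COLOR_RGB2BGR))
    return s
def ray(s,px):  # px (col,row)
    K=np.array(s['camera_matrix']);T=np.array(s['cam_to_world'])
    d=np.array([[[float(px[0]),float(px[1])]]])
    u=cv2.undistortPoints(d,K,np.array([s['k1'],0,0,0,0.]))[0,0]
    v=T[:3,:3]@np.array([u[0],-u[1],-1]);return T[:3,3],v/np.linalg.norm(v)
def atz(s,px,z):
    o,v=ray(s,px);return o+v*(z-o[2])/v[2]
def proj(s,P):
    K=np.array(s['camera_matrix']);T=np.array(s['cam_to_world'])
    p=T[:3,:3].T@(np.array(P,float)-T[:3,3]);p=np.array([p[0],-p[1],-p[2]])
    return cv2.projectPoints(p.reshape(1,1,3),np.zeros(3),np.zeros(3),K,np.array([s['k1'],0,0,0,0.]))[0][0,0]
def tri(rays):
    A=sum(np.eye(3)-np.outer(v,v) for o,v in rays);b=sum((np.eye(3)-np.outer(v,v))@o for o,v in rays)
    return np.linalg.solve(A,b)
E
cat > a.py <<'E'
from h import *
np.set_printoptions(precision=4,suppress=True)
st=bot.sense();print({k:np.round(v,3) for k,v in st.items()})
S={n:snap(n,n+'0.png') for n in('top','side','wrist')}
for n in ('top','side'):
    print(n,np.array(S[n]['cam_to_world']),np.array(S[n]['camera_matrix'])[0],S[n]['k1'])
    for o in ['caddy','alcohol_bottle','pump_bottle','orange_cup','jar','kit_box','tray','balance','pan']:
        b=bot.boxes_of(o,n) if o!='pan' else []
        m=bot.mark_of(o,n)
        print(o,[(np.round(x['extent']),round(x['score'],2)) for x in b[:3]],[(np.round(x['position'],1),round(x['score'],2)) for x in m[:3]])
E
python3 a.py; python3 -c "
import cv2,numpy as np
cv2.imwrite('pics/ab.png',cv2.imread('pics/top0.png'))"
```

```text
{'clock': np.float64(0.0), 'joint_positions': array([ 1.097,  0.053,  1.614,  0.   ,  1.476, -0.119]), 'qvel': array([ 0.001,  0.001, -0.   , -0.   , -0.001,  0.002]), 'joint_torque': array([ -0.003, -39.372, -37.015,  -0.   ,   0.007,   0.   ]), 'position': array([0.217, 0.586, 0.23 ]), 'tool_rot': array([-0.554, -3.092,  0.003]), 'ft_force': array([ 0.301, -0.191, -0.156]), 'moment': array([-0.044, -0.008, -0.049]), 'grip_force': np.float64(0.0), 'opening': np.float64(0.085)}
top [[-0.0281  0.9869 -0.1587  0.4238]
 [-0.9995 -0.0302 -0.011  -0.015 ]
 [-0.0156  0.1583  0.9873  1.1145]
 [ 0.      0.      0.      1.    ]] [448.6391   0.     270.3582] -0.03476607211528041
caddy [(array([238., 178., 322., 259.]), 0.96)] [(array([220.3, 280. ]), 0.57)]
alcohol_bottle [(array([284., 214., 318., 244.]), 0.6)] [(array([232.1, 299.8]), 0.78)]
pump_bottle [(array([246., 217., 278., 254.]), 0.8)] [(array([239.7, 262.8]), 0.95)]
orange_cup [(array([263., 186., 287., 212.]), 0.86), (array([201., 205., 222., 227.]), 0.7), (array([255., 146., 273., 168.]), 0.5)] [(array([160.3, 263.4]), 0.86), (arr
[... 857 characters left out ...]
mp_bottle [(array([255., 142., 288., 212.]), 0.7)] [(array([203. , 270.5]), 0.95)]
orange_cup [(array([279., 205., 304., 237.]), 0.63), (array([274., 106., 395., 180.]), 0.59), (array([316., 175., 332., 200.]), 0.51)] [(array([194.7, 324.6]), 0.75), (array([228.1, 289.9]), 0.7)]
jar [(array([297., 186., 314., 220.]), 0.72)] [(array([216.1, 303.8]), 0.81), (array([225.7, 248.8]), 0.52)]
kit_box [(array([257., 217., 288., 248.]), 0.61)] [(array([246.4, 274.6]), 0.9)]
tray [(array([277., 108., 393., 180.]), 0.81)] [(array([144.4, 333.6]), 0.89)]
balance [(array([105., 212., 204., 298.]), 0.64)] [(array([255.4, 152.6]), 0.87)]
pan [] [(array([250.5, 154.5]), 0.77), (array([205.7, 272.2]), 0.25)]
```

View pics/top0.png

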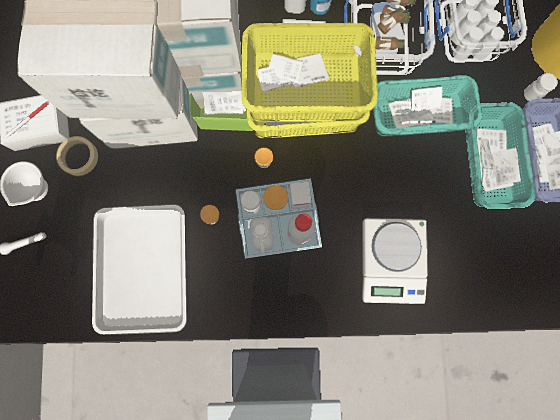

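View pics/side0.png

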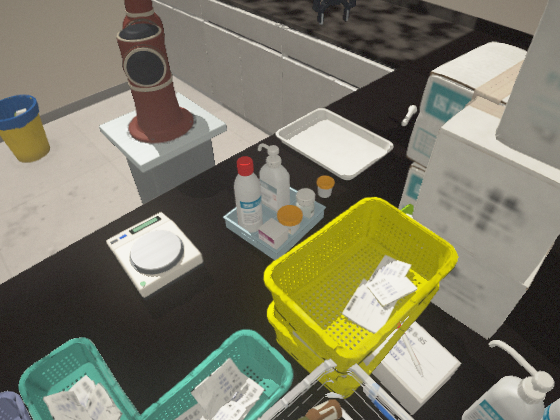

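The top view shows the tray on the left, the caddy at about (280,218) and the balance on the right. The target cup is in the caddy at (275,197), with decoy cups at (209,214) and (264,157). The side view agrees: the spout points to the front, and the alcohol bottle is front right.

```bash
cat > b.py <<'E'
from h import *
from scipy.optimize import least_squares
np.set_printoptions(precision=4,suppress=True)
S={n:snap(n) for n in('top','side')}
for o in ['caddy','alcohol_bottle','pump_bottle','orange_cup','jar','kit_box','tray','balance','pan']:
    A=bot.mark_of(o,'top');B=bot.mark_of(o,'side');best=[]
    for a in A[:3]:
        for b in B[:3]:
            r=[ray(S[n],m['position'][::-1]) for n,m in(('top',a),('side',b))]
            p=tri(r);e=sum(np.linalg.norm(np.cross(p-q,v)) for q,v in r);best.append((e,p))
    print(o,[(round(e,4),p) for e,p in sorted(best,key=lambda t:t[0])[:2]])
# fit poses of box things to mask outlines (top+side): convex hull IoU style via mask hull corners
def fit(o,L,W,H,x0):
    M={}
    for n in S:
        c=bot.cut_out(o,n)
        m=(c[0]['mask']).astype(np.uint8);h=np.zeros_like(m)
        pts=cv2.findNonZero(m);cv2.fillConvexPoly(h,cv2.convexHull(pts),1)
        M[n]=cv2.convexHull(pts)
    def f(p):
        c,s=np.cos(p[2]),np.sin(p[2]);out=[]
        for n in ('top',):
            P=[proj(S[n],(p[0]+c*a*L-s*b*W,p[1]+s*a*L+c*b*W,z)) for a in(-.5,.5) for b in(-.5,.5) for z in(0,H)]
            hull=cv2.convexHull(np.array(P,np.float32))
            th=np.linspace(0,2*np.pi,48,endpoint=False)
            for t in th:
                d=np.array([np.cos(t),np.sin(t)])
                out.append((hull[:,0]@d).max()-(M[n][:,0].astype(float)@d).max()-.25)
        return np.array(out)
    r=least_squares(f,x0,loss='soft_l1');print(o,'fit',r.x,np.degrees(r.x[2]),'rms px',np.sqrt((f(r.x)**2).mean()))
c=lambda n,z:atz(S['top'],n,z)
fit('caddy',.166,.182,.038,[.4,0,0.1])
fit('tray',.227,.307,.028,[.35,.3,0] if 0 else [.32,.29,1.57])
fit('tray',.227,.307,.028,[.32,.29,0])
fit('balance',.2,.15,.05,[.35,-.25,0])
print('lid centre',c((275.2,197.5),.064),'pan',c((396,246),.061))
E
python3 b.py
```

```text
caddy [(np.float64(0.0049), array([ 0.5868, -0.0261,  0.0014])), (np.float64(0.2419), array([ 0.5927, -0.1858,  0.1489]))]
alcohol_bottle []
pump_bottle [(np.float64(0.0063), array([ 0.5334,  0.0179, -0.0085])), (np.float64(0.04), array([ 0.5577,  0.0391, -0.107 ]))]
orange_cup [(np.float64(0.0043), array([ 0.5961,  0.1427, -0.0051])), (np.float64(0.007), array([ 0.6365, -0.0152, -0.0007]))]
jar []
kit_box [(np.float64(0.0005), array([ 0.649 , -0.0782,  0.0095])), (np.float64(0.0931), array([ 0.6184,  0.008 , -0.0709]))]
tray [(np.float64(0.0022), array([0.4782, 0.3216, 0.0068])), (np.float64(0.5848), array([ 0.4864, -0.0202,  0.1302]))]
balance [(np.float64(0.0089), array([ 0.4696, -0.301 , -0.0075]))]
pan [(np.float64(0.0057), array([ 0.5091, -0.3028,  0.0595]))]
caddy fit [0.4 0.  0.1] 5.729577951308233 rms px 56.03066070179161
tray fit [0.4627 0.3155 1.5786] 90.44648661628507 rms px 6.020550523199057
tray fit [0.4555 0.3311 0.0107] 0.6106734441597838 rms px 12.5749217881906
balance fit [ 0.7007  0.0596 -0.0266] -1.5222542889342054 rms px 39.836570941091836
lid centre [ 0.6331 -0.016   0.064 ] pan [ 0.5089 -0.2961  0.061 ]
```

```bash
python3 -c "
import cv2
a=cv2.imread('pics/top0.png')[165:270,225:335];b=cv2.imread('pics/side0.png')[135:265,215:340]
a=cv2.resize(a,(400,400*105//110),interpolation=2);b=cv2.resize(b,(400,416),interpolation=2)
a=cv2.copyMakeBorder(a,0,416-a.shape[0],0,0,0);cv2.imwrite('pics/c.png',cv2.hconcat([a,b]))"
```

```text
(no output)
```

View pics/c.png

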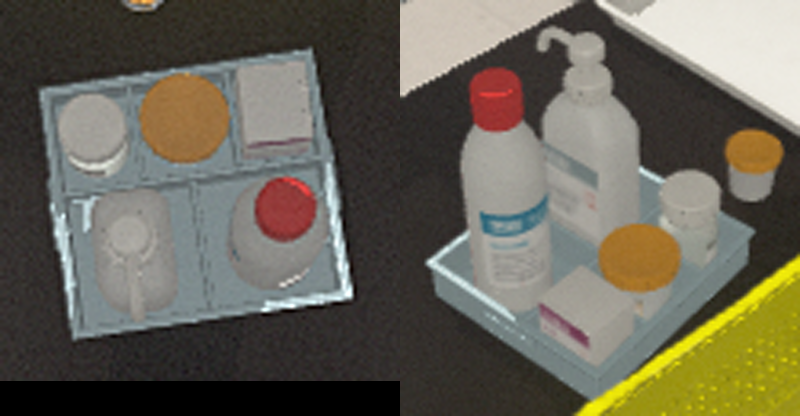

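The crop shows the caddy turned about +8°, with the bottles where expected and the spout to the front. I'll bring the wrist camera over the caddy to measure.

Call:
servo_tool --pt "1 0 0 -1 0" --pt "1 0 0 -2 0" --pt "1 0 0 -3 0" --pt "1 0 0 -4 0" --pt "1 0 0 -5 0"

```text
clock: 3.75
position: [0.217, 0.5859, 0.4331]
tool_rot: [0.554, 3.092, 0.0]
ft_force: [-0.1, 0.5, 0.1]
opening: 0.0851
grip_force: 0.0
```

Call:
servo_tool --pt "1 -0.9 -0.75 0 0" --pt "1 -1.8 -1.5 0 0" --pt "1 -2.7 -2.25 0 0" --pt "1 -3.6 -3 0 0" --pt "1 -4.5 -3.75 0 0"

```text
clock: 4.25
position: [0.3343, 0.3812, 0.4315]
tool_rot: [0.553, 3.092, 0.001]
ft_force: [1.4, -0.2, -0.3]
opening: 0.0854
grip_force: 0.0
```

Call:
servo_tool --pt "1 -0.9 -0.75 0 0" --pt "1 -1.8 -1.5 0 0" --pt "1 -2.7 -2.25 0 0" --pt "1 -3.6 -3 0 0" --pt "1 -4.5 -3.75 0 0"

```text
clock: 4.75
position: [0.451, 0.1779, 0.4316]
tool_rot: [0.554, 3.091, 0.001]
ft_force: [0.1, 0.1, -0.0]
opening: 0.0856
grip_force: 0.0
```

Call:
servo_tool --pt "1 -0.9 -0.75 0 0" --pt "1 -1.8 -1.5 0 0" --pt "1 -2.7 -2.25 0 0" --pt "1 -3.6 -3 0 0" --pt "1 -4.5 -3.75 0 0"

```text
clock: 5.25
position: [0.5678, -0.0254, 0.4315]
tool_rot: [0.555, 3.092, 0.0]
ft_force: [0.9, 1.2, 0.1]
opening: 0.0852
grip_force: 0.0
```

Call:
servo_tool --pt "1 0 0 0 1.5" --pt "1 0 0 0 3" --pt "1 0 0 0 4.5" --pt "1 0 0 0 6" --pt "1 0 0 0 6"

```text
clock: 5.75
position: [0.5672, -0.0236, 0.4313]
tool_rot: [1.336, 2.844, 0.0]
ft_force: [0.7, -0.8, -0.5]
opening: 0.0856
grip_force: 0.0
```

Call:
servo_tool --pt "1 0 0 0 1.5" --pt "1 0 0 0 3" --pt "1 0 0 0 4.5" --pt "1 0 0 0 6" --pt "1 0 0 0 6"

```text
clock: 6.25
position: [0.5671, -0.0234, 0.4313]
tool_rot: [2.023, 2.404, 0.0]
ft_force: [-0.1, 0.6, -0.5]
opening: 0.0851
grip_force: 0.0
```

```bash
python3 - <<'E'
from h import *
np.set_printoptions(precision=4,suppress=True)
s=snap('wrist','w1.png');st=bot.sense();print(st['clock'],st['position'],R.from_rotvec(st['tool_rot']).as_matrix());print(np.array(s['cam_to_world']))
for o in ['caddy','alcohol_bottle','pump_bottle','orange_cup','jar','kit_box','tray','balance']:
    b=bot.boxes_of(o,'wrist')
    print(o,[(np.round(x['extent']),round(x['score'],2)) for x in b[:3]],[(np.round(x['position'],1),round(x['score'],2)) for x in bot.mark_of(o,'wrist')[:3]])
E
```

```text
6.3 [ 0.5671 -0.0234  0.4313] [[-0.1726  0.985   0.0001]
 [ 0.985   0.1726  0.    ]
 [-0.      0.0001 -1.    ]]
[[ 0.9855 -0.1625 -0.0492  0.5548]
 [ 0.1698  0.9431  0.2861  0.0493]
 [-0.0001 -0.2903  0.9569  0.5738]
 [ 0.      0.      0.      1.    ]]
caddy [(array([243.,  98., 352., 211.]), 0.6)] [(array([157., 295.]), 0.73)]
alcohol_bottle [(array([249., 164., 289., 225.]), 0.88)] [(array([179.5, 271.7]), 0.61)]
pump_bottle [(array([230., 113., 299., 152.]), 0.97)] [(array([129.4, 271.4]), 0.71)]
orange_cup [(array([374., 142., 409., 171.]), 0.96), (array([306., 145., 345., 182.]), 0.93), (array([308.,  31., 340.,  70.]), 0.83)] [(array([154.1, 384.1]), 0.78), (array([155.8, 323.1]), 0.74), (array([ 53.6, 320.3]), 0.74)]
jar [(array([310., 105., 345., 138.]), 0.96)] [(array([123. , 322.5]), 0.58)]
kit_box [(array([305., 178., 340., 213.]), 0.8)] [(array([191.2, 316.4]), 0.84)]
tray [(array([306.,   1., 348.,   6.]), 0.48)] []
balance [(array([164., 243., 271., 341.]), 0.91)] [(array([284.6, 214.9]), 0.81)]
```

View pics/w1.png

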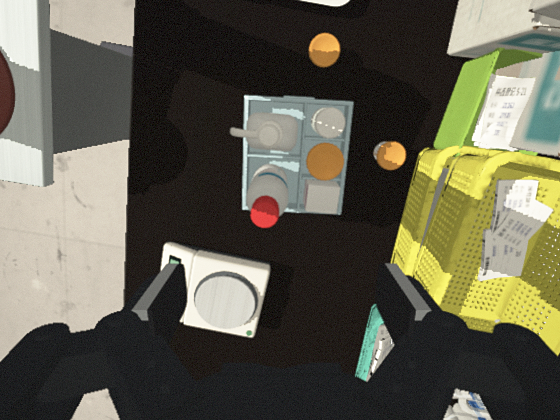

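The wrist view shows the caddy corners at about (243,96), (353,101), (343,215) and (243,212). The red cap is at (265,211), the pump head at (268,132), the cup lid at (325,161) and the pan at (226,300). Next I'll fit these across views.

```bash
cat > m.py <<'E'
from h import *
from scipy.optimize import least_squares
np.set_printoptions(precision=4,suppress=True)
def hullfit(S,o,L,W,H,x0,flip=False):
    M={}
    for n in S:
        c=bot.cut_out(o,n)
        pc=proj(S[n],(x0[0],x0[1],H/2))
        c=[k for k in c if k['extent'][0]-5<pc[0]<k['extent'][2]+5 and k['extent'][1]-5<pc[1]<k['extent'][3]+5]
        if c: M[n]=cv2.findNonZero(c[0]['mask'].astype(np.uint8))[:,0].astype(float)
    D=np.array([[np.cos(t),np.sin(t)] for t in np.linspace(0,2*np.pi,48,endpoint=False)])
    tgt={n:(M[n]@D.T).max(0) + .5*np.abs(D).sum(1)*0 +.3 for n in M}
    def f(p):
        c,s=np.cos(p[2]),np.sin(p[2]);out=[]
        for n in M:
            P=np.array([proj(S[n],(p[0]+c*a*L-s*b*W,p[1]+s*a*L+c*b*W,z)) for a in(-.5,.5) for b in(-.5,.5) for z in(0,H)])
            out.append((P@D.T).max(0)-tgt[n])
        return np.concatenate(out)
    r=least_squares(f,x0,loss='soft_l1');e=f(r.x).reshape(len(M),-1)
    print(o,list(M),r.x,'deg',np.degrees(r.x[2]),'rms',np.sqrt((e**2).mean(1)));return r.x
def blob(s,lo,hi,near,r=30):
    h=cv2.cvtColor(s['frame'],cv2.COLOR_RGB2HSV);m=cv2.inRange(h,lo,hi)
    if lo[0]==0 and hi[0]<8: m|=cv2.inRange(h,(172,lo[1],lo[2]),(180,255,255))
    k,l,st,c=cv2.connectedComponentsWithStats(m)
    i=max(range(1,k),key=lambda j:st[j,4]/(1+np.linalg.norm(c[j]-near)**2/400));x,y,w,hh,a=st[i]
    return (x+w/2-.5,y+hh/2-.5),c[i],a
E
python3 - <<'E'
from m import *
S={n:snap(n) for n in('top','side','wrist')}
hullfit(S,'caddy',.166,.182,.038,[.587,-.024,.14])
for n in S: hullfit({n:S[n]},'caddy',.166,.182,.038,[.587,-.024,.14])
hullfit({'top':S['top'],'side':S['side']},'tray',.227,.307,.028,[.478,.322,1.57])
hullfit(S,'balance',.2,.15,.05,[.47,-.3,0])
for nm,lo,hi,g in (('cup',(5,120,80),(22,255,255),(.633,-.016,.064)),('cap',(0,120,80),(5,255,255),(.56,-.07,.19))):
    rs=[]
    for n in S:
        q=proj(S[n],g);b,c,a=blob(S[n],lo,hi,q);print(nm,n,q,b,c,a,atz(S[n],b,g[2]));rs.append(ray(S[n],b))
    for k in ((0,1,2),(0,1),(0,2)): p=tri([rs[i] for i in k]);print(p,[np.linalg.norm(np.cross(p-o,v)) for o,v in rs])
print('pump head wrist',atz(S['wrist'],(268.5,132.5),.18),'top',atz(S['top'],(260.5,229.5),.18),'tri',tri([ray(S['wrist'],(268.5,132.5)),ray(S['top'],(260.5,229.5))]))
print('pan',atz(S['wrist'],(226,300),.061),atz(S['top'],(396,246),.061),tri([ray(S['wrist'],(226,300)),ray(S['top'],(396,246)),ray(S['side'],(157,250.5))]))
E
```

```text
caddy ['top', 'side', 'wrist'] [ 0.5909 -0.022   0.1168] deg 6.691011012404661 rms [8.0763 4.1691 1.436 ]
caddy ['top'] [ 0.6051 -0.0124 -0.0319] deg -1.8285328610810188 rms [6.2675]
caddy ['side'] [ 0.5894 -0.0226  0.1129] deg 6.470470729415647 rms [4.213]
caddy ['wrist'] [ 0.5909 -0.0223  0.1196] deg 6.854736941877698 rms [1.4072]
tray ['top', 'side'] [0.4745 0.3273 1.5708] deg 89.99945663520425 rms [4.6542 4.059 ]
balance ['top', 'side', 'wrist'] [ 0.4791 -0.2995 -0.0611] deg -3.5027317327556493 rms [2.9106 5.0104 9.4866]
cup top [275.1916 197.528 ] (np.float64(268.0), np.float64(203.0)) [267.7843 202.9608] 51 [0.6203 0.0015 0.064 ]
cup side [289.5184 211.275 ] (np.float64(289.5), np.float64(215.0)) [289.3326 215.2023] 430 [ 0.6417 -0.0244  0.064 ]
cup wrist [322.9986 160.1018] (np.float64(325.0), np.float64(161.0)) [324.6984 160.9713] 1081 [ 0.6364 -0.0169  0.064 ]
[ 0.6306 -0.0099  0.0478] [np.float64(0.013688080801568348), np.float64(0.003281040248777012), np.float64(0.012128329770724519)]
[ 0.6234 -0.0012  0.0344] [np.float64(0.003977417235757922), np.float64(0.003977417235758
[... 390 characters left out ...]
765  0.19  ]
cap wrist [268.8784 208.6852] (np.float64(264.0), np.float64(211.5)) [264.5653 211.8867] 750 [ 0.5546 -0.0746  0.19  ]
[ 0.5543 -0.0746  0.1886] [np.float64(0.0013193209235703818), np.float64(0.0010187483713536528), np.float64(0.0005828145643931542)]
[ 0.5539 -0.0742  0.1881] [np.float64(0.0010971491844782373), np.float64(0.0010971491844782091), np.float64(0.001219392200179753)]
[ 0.5542 -0.0732  0.1936] [np.float64(0.0005030228708079921), np.float64(0.004976639879151475), np.float64(0.0005030228708078024)]
pump head wrist [0.5449 0.0202 0.18  ] top [0.5425 0.017  0.18  ] tri [0.5447 0.0182 0.1597]
pan [ 0.5121 -0.294   0.061 ] [ 0.5089 -0.2961  0.061 ] [ 0.5102 -0.3008  0.05  ]
```

```bash
python3 -c "
import cv2
a=cv2.imread('pics/w1.png')[90:230,225:365];b=cv2.imread('pics/top0.png')[165:265,230:330]
cv2.imwrite('pics/d.png',cv2.hconcat([cv2.resize(a,(400,400),interpolation=2),cv2.resize(b,(400,400),interpolation=2)]))"
```

```text
(no output)
```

View pics/d.png

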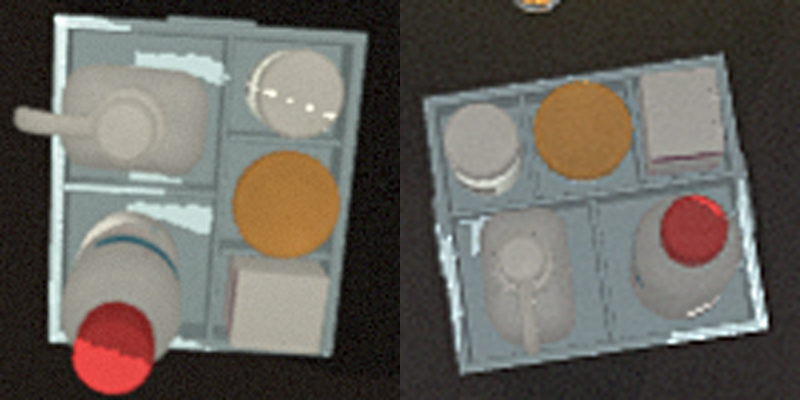

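The crops show the caddy rim corners cleanly: wrist crop (57,15), (367,33), (330,355), (50,343); top crop (423,97), (722,55), (770,325), (462,374). The lid is round at (286,204) and (583,130).

```bash
python3 - <<'E'
from m import *
S={n:snap(n) for n in('top','side','wrist')}
w=lambda x,y:(x/2.857+225-.3,y/2.857+90-.3); t=lambda x,y:((x-400)/4+230-.4,y/4+165-.4)
# corners order FL, RL, RR, FR (caddy x,y signs)
sg=[(-1,1),(1,1),(1,-1),(-1,-1)]
W=[w(57,15),w(367,33),w(330,355),w(50,343)];T=[t(462,374),t(423,97),t(722,55),t(770,325)]
obs=[('wrist',W),('top',T)]
for use in (obs,obs[:1],obs[1:]):
    def f(p):
        c,s=np.cos(p[2]),np.sin(p[2])
        return np.concatenate([proj(S[n],(p[0]+c*a*.083-s*b*.091,p[1]+s*a*.083+c*b*.091,p[3] if len(p)>3 else .038))-q for n,Q in use for (a,b),q in zip(sg,Q)])
    r=least_squares(f,[.587,-.024,.12]+([.038] if len(use)>1 else []));print('caddy',r.x,np.degrees(r.x[2]),np.abs(r.fun).max())
    if len(use)>1: P=r.x
c,s=np.cos(P[2]),np.sin(P[2]);
for nm,a,b in(('FL',-.035,.0445),('FR',-.035,-.0445),('RM',.046,0)): print(nm,P[0]+c*a-s*b,P[1]+s*a+c*b)
rw,rt=ray(S['wrist'],w(286,204)),ray(S['top'],t(583,130));print('lid',tri([rw,rt]),atz(S['wrist'],w(286,204),.064),atz(S['top'],t(583,130),.064))
# pump
pw,pt=w(125,131),t(521,258);print('head',tri([ray(S['wrist'],pw),ray(S['top'],pt)]),[atz(S[n],q,z) for n,q,z in(('wrist',pw,.186),('top',pt,.186))])
print('spout tip',atz(S['wrist'],w(18,120),.178),'head',atz(S['wrist'],pw,.178),'top tip',atz(S['top'],t(531,350),.178),atz(S['top'],pt,.178))
# tray corners & pan
for q in ((96,209),(186,209),(184,329),(95,329)): print('tray',atz(S['top'],q,.028))
for n in('top','wrist'):
    k=cv2.cvtColor(S[n]['frame'],cv2.COLOR_RGB2GRAY)
    for g in ('balance',): print(n,[np.round(x['position'],1) for x in bot.mark_of('pan',n)[:1]])
E
```

```text
caddy [ 0.5888 -0.0214  0.1166  0.0522] 6.681901840197293 1.7330912167538486
caddy [ 0.5906 -0.0227  0.1143] 6.551311817815474 2.191819045223724
caddy [ 0.5888 -0.0217  0.1224] 7.014299214943781 1.225694773320015
FL 0.5488888906394194 0.018726835107940536
FR 0.5592446650643852 -0.06966862821489761
RM 0.6345165815502157 -0.01604597825659952
lid [ 0.6351 -0.0167  0.0639] [ 0.6361 -0.0171  0.064 ] [ 0.634  -0.0164  0.064 ]
head [0.5445 0.0174 0.1771] [array([0.5455, 0.0172, 0.186 ]), array([0.5426, 0.0181, 0.186 ])]
spout tip [0.5007 0.0135 0.178 ] head [0.5454 0.0165 0.178 ] top tip [0.4951 0.0144 0.178 ] [0.5436 0.0184 0.178 ]
tray [0.6253 0.4301 0.028 ]
tray [0.6183 0.2048 0.028 ]
tray [0.3295 0.2096 0.028 ]
tray [0.3341 0.4235 0.028 ]
top [array([245.3, 397.8])]
wrist [array([301.6, 221.7])]
```

Call:
servo_tool --pt "1 -0.4 -0.2 1 0" --pt "1 -0.8 -0.4 2 0" --pt "1 -1.2 -0.53 3 0" --pt "1 -1.2 -0.53 3.5 0" --pt "1 -1.2 -0.53 4 0"

```text
clock: 8.55
position: [0.5536, -0.0748, 0.2693]
tool_rot: [-2.026, -2.398, 0.001]
ft_force: [0.5, 0.2, -0.4]
opening: 0.0856
grip_force: 0.0
```

Call:
servo_tool --pt "1 0 0 0.8 0" --pt "1 0 0 1.6 0" --pt "1 0 0 2.4 0" --pt "1 0 0 3.0 0" --pt "1 0 0 3.2 0"

```text
clock: 9.05
position: [0.5523, -0.0739, 0.1398]
tool_rot: [-2.023, -2.397, 0.004]
ft_force: [0.2, -0.7, 0.1]
opening: 0.0856
grip_force: 0.0
```

Call:
servo_tool --pt "0.55 0 0 0 0" --pt "0.55 0 0 0 0" --pt "0.4 0 0 0 0" --pt "0.4 0 0 0 0" --pt "0.4 0 0 0 0"

```text
clock: 9.55
position: [0.5554, -0.0747, 0.1452]
tool_rot: [2.024, 2.399, 0.002]
ft_force: [-0.4, -0.4, 4.5]
opening: 0.0587
grip_force: 65.5
```

Call:
servo_tool --pt "0.4 0 0 0 0" --pt "0.4 0 0 0 0" --pt "0.4 0 0 0 0" --pt "0.4 0 0 0 0" --pt "0.4 0 0 0 0"

```text
clock: 10.05
position: [0.5555, -0.0747, 0.1452]
tool_rot: [2.024, 2.399, 0.002]
ft_force: [1.5, -0.0, 5.8]
opening: 0.0587
grip_force: 65.5
```

Call:
servo_tool --pt "0.4 0 0 -0.3 0" --pt "0.4 0 0 -1.0 0" --pt "0.4 0 0 -1.9 0" --pt "0.4 0 0 -2.8 0" --pt "0.4 0 0 -3.5 0"

```text
clock: 10.55
position: [0.5539, -0.0742, 0.2849]
tool_rot: [-2.026, -2.401, 0.0]
ft_force: [0.1, 0.2, -3.8]
opening: 0.0589
grip_force: 65.6
```

Call:
servo_tool --pt "0.4 0 0 -0.7 0" --pt "0.4 0 0 -1.4 0" --pt "0.4 0.2 0 -1.9 0" --pt "0.4 0.7 0.1 -2 0" --pt "0.4 1.5 0.2 -2 0"

```text
clock: 11.05
position: [0.552, -0.0144, 0.364]
tool_rot: [2.029, 2.398, -0.0]
ft_force: [1.1, -0.1, -3.6]
opening: 0.0583
grip_force: 65.7
```

Call:
servo_tool --pt "0.4 0.9 0.13 0 0" --pt "0.4 1.8 0.26 0 0" --pt "0.4 2.8 0.4 0 0" --pt "0.4 3.7 0.53 0 0" --pt "0.4 4.6 0.66 0 0"

```text
clock: 11.55
position: [0.5462, 0.1733, 0.3621]
tool_rot: [-2.025, -2.4, 0.003]
ft_force: [0.9, 0.2, -3.5]
opening: 0.0586
grip_force: 65.7
```

Call:
servo_tool --pt "0.4 0.9 0.15 0 0" --pt "0.4 1.8 0.3 0 0" --pt "0.4 2.6 0.45 0 0" --pt "0.4 3.2 0.55 0 0" --pt "0.4 3.6 0.58 0 0"

```text
clock: 12.05
position: [0.545, 0.3193, 0.3617]
tool_rot: [-2.023, -2.401, 0.004]
ft_force: [0.8, 0.0, -2.7]
opening: 0.0585
grip_force: 65.7
```

Call:
servo_tool --pt "0.4 0 0 0.6 0" --pt "0.4 0 0 1.4 0" --pt "0.4 0 0 2.3 0" --pt "0.4 0 0 3.2 0" --pt "0.4 0 0 3.8 0"

```text
clock: 12.55
position: [0.5441, 0.3165, 0.2071]
tool_rot: [-2.025, -2.398, 0.009]
ft_force: [-0.0, -0.1, -5.2]
opening: 0.0586
grip_force: 65.7
```

```bash
python3 - <<'E'
from m import *
S={n:snap(n,n+'2.png') for n in('top','side')};st=bot.sense();print(st['clock'],st['position'],st['ft_force'])
for n in S: print(n,[(np.round(x['extent']),round(x['score'],2)) for x in bot.boxes_of('tray',n)[:2]])
a=cv2.imread('pics/top2.png')[190:350,80:240];b=cv2.imread('pics/side2.png')[60:220,250:410]
cv2.imwrite('pics/e.png',cv2.hconcat([cv2.resize(a,(400,400),interpolation=2),cv2.resize(b,(400,400),interpolation=2)]))
E
```

```text
12.65 [0.5427 0.3159 0.2049] [-0.8886 -0.2963 -3.7907]
top [(array([108., 203., 190., 333.]), 0.96)]
side [(array([276., 106., 396., 184.]), 0.73)]
```

View pics/e.png

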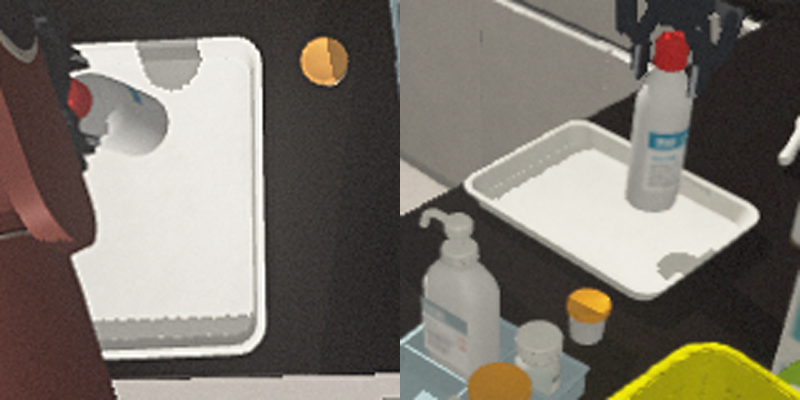

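The bottle hangs upright over the tray floor, clear of the rim. I'll lower it slowly and release it.

Call:
servo_tool --pt "0.4 0 0 0.5 0" --pt "0.4 0 0 1.0 0" --pt "0.4 0 0 1.3 0" --pt "0.4 0 0 1.45 0" --pt "0.4 0 0 1.5 0"

```text
clock: 13.25
position: [0.5463, 0.3179, 0.1519]
tool_rot: [2.026, 2.4, 0.001]
ft_force: [0.0, -0.2, -3.3]
opening: 0.0587
grip_force: 66.1
```

Call:
servo_tool --pt "0.4 0 0 0 0" --pt "0.4 0 0 0.03 0" --pt "0.4 0 0 0.03 0"

```text
clock: 13.55
position: [0.5463, 0.318, 0.151]
tool_rot: [2.026, 2.4, 0.002]
ft_force: [0.3, -0.4, -3.8]
opening: 0.0587
grip_force: 66.1
```

Call:
servo_tool --pt "0.4 0 0 0.08 0" --pt "0.4 0 0 0.14 0" --pt "0.4 0 0 0.17 0" --pt "0.4 0 0 0.17 0"

```text
clock: 13.95
position: [0.5461, 0.318, 0.1442]
tool_rot: [2.026, 2.401, 0.001]
ft_force: [-1.0, 0.6, 0.8]
opening: 0.0585
grip_force: 66.6
```

Call:
servo_tool --pt "0.75 0 0 0 0" --pt "1 0 0 0 0" --pt "1 0 0 0 0" --pt "1 0 0 -0.5 0" --pt "1 0 0 -1.5 0"

```text
clock: 14.45
position: [0.5436, 0.3167, 0.1993]
tool_rot: [-2.024, -2.398, 0.012]
ft_force: [0.5, 0.3, 0.2]
opening: 0.0859
grip_force: 0.0
```

Call:
servo_tool --pt "1 0 0 -1 0" --pt "1 0 0 -2 0" --pt "1 0 0 -3 0" --pt "1 0 0 -3.5 0" --pt "1 0 0 -3.5 0"

```text
clock: 14.95
position: [0.5474, 0.3184, 0.3487]
tool_rot: [2.024, 2.398, 0.012]
ft_force: [-0.4, -0.5, -0.2]
opening: 0.0856
grip_force: 0.0
```

Call:
servo_tool --pt "1 -0.7 -0.12 0 0" --pt "1 -1.7 -0.3 0 0" --pt "1 -2.8 -0.5 0 0" --pt "1 -3.9 -0.7 0 0" --pt "1 -4.9 -0.88 0 0"

```text
clock: 15.45
position: [0.5432, 0.1168, 0.3407]
tool_rot: [-2.025, -2.399, 0.004]
ft_force: [0.3, -0.4, -0.1]
opening: 0.0858
grip_force: 0.0
```

Call:
servo_tool --pt "1 -0.8 -0.15 0 0" --pt "1 -1.6 -0.29 0 0" --pt "1 -2.2 -0.4 0 0" --pt "1 -2.5 -0.45 0 0" --pt "1 -2.5 -0.45 0 0"

```text
clock: 15.95
position: [0.5428, 0.0161, 0.3416]
tool_rot: [-2.027, -2.397, 0.002]
ft_force: [-0.5, 0.5, 0.2]
opening: 0.0853
grip_force: 0.0
```

Call:
servo_tool --pt "1 0 0 0 -1.7" --pt "1 0 0 0 -3.4" --pt "1 0 0 0 -5.1" --pt "1 0 0 0 -6.8" --pt "1 0 0 0 -8.5"

```text
clock: 16.45
position: [0.5431, 0.0186, 0.3425]
tool_rot: [-1.006, -2.975, -0.001]
ft_force: [0.1, 0.5, 0.0]
opening: 0.0854
grip_force: 0.0
```

Call:
servo_tool --pt "1 0 0 0 -1.7" --pt "1 0 0 0 -3.4" --pt "1 0 0 0 -5.1" --pt "1 0 0 0 -6.8" --pt "1 0 0 0 -8.4"

```text
clock: 16.95
position: [0.5431, 0.0186, 0.3425]
tool_rot: [0.126, -3.138, -0.001]
ft_force: [0.1, -0.5, -0.3]
opening: 0.0853
grip_force: 0.0
```

```bash
python3 - <<'E'
from m import *
s=snap('wrist','w3.png');st=bot.sense();print(st['clock'],st['position'],R.from_rotvec(st['tool_rot']).as_matrix())
print(np.array(s['cam_to_world']))
print([(np.round(x['extent']),round(x['score'],2)) for x in bot.boxes_of('pump_bottle','wrist')[:2]])
print('expected head',proj(s,(.5445,.0175,.186)),'tip',proj(s,(.4946,.0138,.178)))
E
```

```text
17.0 [0.5431 0.0186 0.3425] [[-0.9965 -0.0838 -0.0011]
 [-0.0838  0.9965  0.0008]
 [ 0.001   0.0008 -1.    ]]
[[-0.0794 -0.954  -0.2892  0.4696]
 [ 0.9968 -0.0754 -0.025   0.0121]
 [ 0.0021 -0.2902  0.957   0.485 ]
 [ 0.      0.      0.      1.    ]]
[(array([256., 137., 302., 209.]), 0.92), (array([457., 160., 559., 226.]), 0.49)]
expected head [279.7897 191.36  ] tip [280.0411 136.8958]
```

View pics/w3.png

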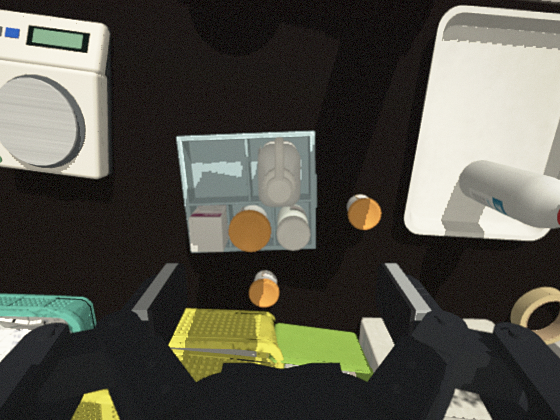

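The view matches my pump position: head (279,187), spout tip (280,139). First I'll check that the alcohol bottle is upright, while descending on the pump.

```bash
python3 - <<'E'
from m import *
s=snap('wrist')
print('alc base',proj(s,(.546,.318,.003)),'shoulder',proj(s,(.546,.318,.18)),'top',proj(s,(.546,.318,.203)))
print('pan',atz(s,(37,121),.061))
E
```

```text
alc base [477.2719 176.995 ] shoulder [578.7045 212.7073] top [599.9402 220.2358]
pan [ 0.506  -0.2958  0.061 ]
```

Call:
servo_tool --pt "1 -0.03 -0.03 0.8 0" --pt "1 -0.03 -0.03 1.7 0" --pt "1 -0.03 -0.03 2.6 0" --pt "1 -0.03 -0.03 3.5 0" --pt "1 -0.03 -0.03 4.1 0"

```text
clock: 17.6
position: [0.543, 0.0168, 0.1758]
tool_rot: [0.11, -3.136, -0.001]
ft_force: [0.2, 0.5, -0.1]
opening: 0.0854
grip_force: 0.0
```

Call:
servo_tool --pt "1 0 0 0.5 0" --pt "1 0 0 0.8 0" --pt "1 0 0 1.0 0" --pt "1 0 0 1.0 0" --pt "1 0 0 1.0 0"

```text
clock: 18.1
position: [0.5451, 0.016, 0.1403]
tool_rot: [-0.114, 3.138, -0.0]
ft_force: [-0.2, -0.5, 0.1]
opening: 0.0854
grip_force: 0.0
```

```bash
python3 - <<'E'
from m import *
S={n:snap(n,n+'4.png') for n in('top','side')}
for n in S:
    print(n,'base',proj(S[n],(.546,.318,.003)),'cap',proj(S[n],(.546,.318,.203)),[(np.round(x['extent']),round(x['score'],2)) for x in bot.boxes_of('alcohol_bottle',n)[:3]])
a=cv2.imread('pics/top4.png')[190:350,80:240];b=cv2.imread('pics/side4.png')[80:260,230:410]
cv2.imwrite('pics/f.png',cv2.hconcat([cv2.resize(a,(400,400),interpolation=2),cv2.resize(b,(400,400),interpolation=2)]))
E
```

```text
top base [143.039  240.4974] cap [114.4968 230.715 ] [(array([107., 225., 154., 249.]), 0.55), (array([361., 219., 428., 305.]), 0.18)]
side base [349.9433 155.2504] cap [358.0857  95.2424] []
```

View pics/f.png

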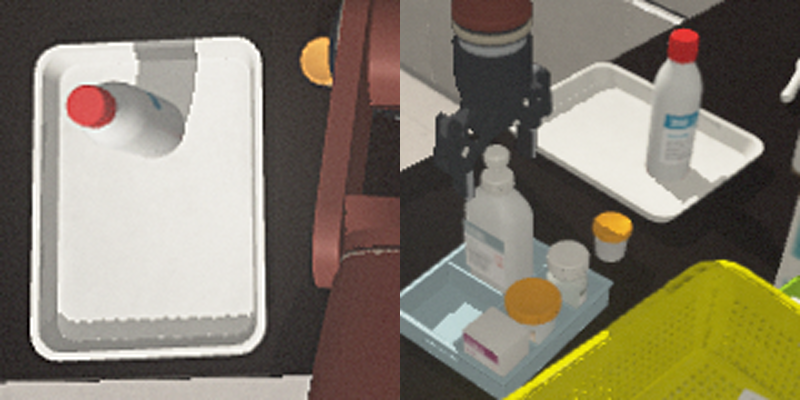

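The alcohol bottle stands upright on the tray and the fingers straddle the pump neck, so I'll close.

Call:
servo_tool --pt "0.5 0 0 0 0" --pt "0.4 0 0 0 0" --pt "0.3 0 0 0 0" --pt "0.2 0 0 0 0" --pt "0.2 0 0 0 0"

```text
clock: 18.8
position: [0.5447, 0.0159, 0.1397]
tool_rot: [-0.114, 3.139, -0.0]
ft_force: [-0.6, 0.2, 1.6]
opening: 0.0316
grip_force: 60.2
```

Call:
servo_tool --pt "0.2 0 0 0 0" --pt "0.2 0 0 0 0" --pt "0.2 0 0 0 0" --pt "0.2 0 0 0 0"

```text
clock: 19.2
position: [0.5447, 0.0159, 0.1397]
tool_rot: [-0.114, 3.139, -0.0]
ft_force: [-0.4, 0.4, 4.3]
opening: 0.0318
grip_force: 60.2
```

Call:
servo_tool --pt "0.2 0 0 -0.2 0" --pt "0.2 0 0 -0.8 0" --pt "0.2 0 0 -1.6 0" --pt "0.2 0 0 -2.5 0" --pt "0.2 0 0 -3.3 0"

```text
clock: 19.7
position: [0.5436, 0.016, 0.2713]
tool_rot: [0.114, -3.137, -0.0]
ft_force: [0.3, -0.2, -4.4]
opening: 0.0317
grip_force: 60.0
```

Call:
servo_tool --pt "0.2 0 0 -0.2 0" --pt "0.2 0.1 0.4 -0.2 0" --pt "0.2 0.3 1.1 -0.2 0" --pt "0.2 0.6 2 -0.2 0" --pt "0.2 0.9 2.9 -0.2 0"

```text
clock: 20.2
position: [0.4978, 0.1304, 0.2755]
tool_rot: [0.113, -3.134, -0.0]
ft_force: [0.8, -0.3, -4.3]
opening: 0.0317
grip_force: 60.3
```

Call:
servo_tool --pt "0.2 0.3 1 0 0" --pt "0.2 0.6 2 0 0" --pt "0.2 1 3.1 0 0" --pt "0.2 1.3 4.1 0 0" --pt "0.2 1.54 4.85 0 0"

```text
clock: 20.7
position: [0.4214, 0.32, 0.2756]
tool_rot: [0.117, -3.134, 0.003]
ft_force: [0.6, -0.4, -4.4]
opening: 0.032
grip_force: 60.3
```

Call:
servo_tool --pt "0.2 0 0 0.2 0" --pt "0.2 0 0 0.8 0" --pt "0.2 0 0 1.6 0" --pt "0.2 0 0 2.3 0" --pt "0.2 0 0 2.7 0"

```text
clock: 21.2
position: [0.4214, 0.3163, 0.1653]
tool_rot: [0.114, -3.131, 0.007]
ft_force: [-0.5, -0.1, -4.6]
opening: 0.032
grip_force: 60.6
```

Call:
servo_tool --pt "0.2 0 0 0.3 0" --pt "0.2 0 0 0.5 0" --pt "0.2 0 0 0.5 0"

```text
clock: 21.5
position: [0.4242, 0.3177, 0.1504]
tool_rot: [0.114, -3.138, 0.001]
ft_force: [-0.2, 0.6, -3.5]
opening: 0.0313
grip_force: 60.7
```

Call:
servo_tool --pt "0.2 0 0 0.1 0" --pt "0.2 0 0 0.2 0" --pt "0.2 0 0 0.26 0" --pt "0.2 0 0 0.29 0" --pt "0.2 0 0 0.29 0"

```text
clock: 22.0
position: [0.4246, 0.318, 0.1397]
tool_rot: [0.114, -3.139, 0.0]
ft_force: [0.3, 0.7, -5.3]
opening: 0.0315
grip_force: 60.7
```

Call:
servo_tool --pt "0.2 0 0 0 0"

```text
clock: 22.1
position: [0.4247, 0.3181, 0.1399]
tool_rot: [-0.114, 3.139, 0.0]
ft_force: [1.0, -1.2, -3.9]
opening: 0.0321
grip_force: 60.7
```

Call:
servo_tool --pt "0.2 0 0 0.02 0" --pt "0.2 0 0 0.04 0" --pt "0.2 0 0 0.05 0" --pt "0.2 0 0 0.05 0"

```text
clock: 22.5
position: [0.4251, 0.3183, 0.1388]
tool_rot: [-0.114, 3.138, 0.001]
ft_force: [-1.0, -0.4, 1.0]
opening: 0.0315
grip_force: 61.3
```

Call:
servo_tool --pt "0.6 0 0 0 0" --pt "1 0 0 0 0" --pt "1 0 0 0 0" --pt "1 0 0 -0.3 0" --pt "1 0 0 -1 0"

```text
clock: 23.0
position: [0.423, 0.3171, 0.1758]
tool_rot: [0.114, -3.134, 0.004]
ft_force: [-0.4, 0.5, 0.3]
opening: 0.0853
grip_force: 0.0
```

Call:
servo_tool --pt "1 0 0 -1 0" --pt "1 0 0 -2 0" --pt "1 0 0 -3 0" --pt "1 0 0 -3 0"

```text
clock: 23.4
position: [0.4272, 0.3195, 0.3068]
tool_rot: [-0.114, 3.127, 0.01]
ft_force: [0.3, 1.1, 1.1]
opening: 0.0854
grip_force: 0.0
```

Call:
servo_tool --pt "1 -0.4 -0.8 0 0" --pt "1 -0.9 -1.7 0 0" --pt "1 -1.4 -2.7 0 0" --pt "1 -1.9 -3.6 0 0" --pt "1 -2.35 -4.43 0 0"

```text
clock: 23.9
position: [0.5319, 0.1464, 0.298]
tool_rot: [-0.114, 3.139, 0.0]
ft_force: [-0.1, 0.4, 0.8]
opening: 0.0851
grip_force: 0.0
```

Call:
servo_tool --pt "1 -0.5 -0.9 0 0" --pt "1 -1 -1.8 0 0" --pt "1 -1.5 -2.8 0 0" --pt "1 -2 -3.8 0 0" --pt "1 -2.28 -4.3 0 0"

```text
clock: 24.4
position: [0.6357, -0.0199, 0.2975]
tool_rot: [0.11, -3.14, 0.001]
ft_force: [-0.6, 0.1, -0.1]
opening: 0.0856
grip_force: 0.0
```

Call:
servo_tool --pt "1 0 0 0 1.7" --pt "1 0 0 0 3.4" --pt "1 0 0 0 5.1" --pt "1 0 0 0 6.8" --pt "1 0 0 0 8.5"

```text
clock: 24.9
position: [0.6346, -0.0169, 0.2978]
tool_rot: [-1.041, -2.964, 0.0]
ft_force: [-0.3, 0.1, 0.1]
opening: 0.0856
grip_force: 0.0
```

Call:
servo_tool --pt "1 0 0 0 1.7" --pt "1 0 0 0 3.4" --pt "1 0 0 0 5.1" --pt "1 0 0 0 6.8" --pt "1 0 0 0 8.5"

```text
clock: 25.4
position: [0.6346, -0.0168, 0.2978]
tool_rot: [-2.044, -2.386, 0.0]
ft_force: [-0.5, -0.6, 0.2]
opening: 0.0855
grip_force: 0.0
```

Call:
servo_tool --pt "1 0 0 0 0.5" --pt "1 0 0 0 0.5"

```text
clock: 25.6
position: [0.6346, -0.0168, 0.2978]
tool_rot: [2.088, 2.347, -0.0]
ft_force: [-0.2, -0.4, -0.7]
opening: 0.0853
grip_force: 0.0
```

```bash
python3 - <<'E'
from m import *
S={n:snap(n,n+'5.png') for n in('wrist','side','top')};st=bot.sense();print(st['clock'],st['position'],R.from_rotvec(st['tool_rot']).as_matrix())
s=S['wrist']
print('exp',proj(s,(.635,-.0167,.064)),blob(s,(5,120,80),(22,255,255),proj(s,(.635,-.0167,.064))))
print([(np.round(x['extent']),round(x['score'],2)) for x in bot.boxes_of('orange_cup','wrist')[:3]])
print([(np.round(x['extent']),round(x['score'],2)) for x in bot.boxes_of('balance','wrist')[:3]])
b=cv2.imread('pics/side5.png')[60:260,210:410];a=cv2.imread('pics/wrist5.png')[0:420,0:420]
cv2.imwrite('pics/g.png',cv2.hconcat([cv2.resize(a,(400,400),interpolation=3),cv2.resize(b,(400,400),interpolation=2)]))
E
```

```text
25.75 [ 0.6347 -0.0168  0.2978] [[-0.1171  0.9931 -0.0001]
 [ 0.9931  0.1171 -0.    ]
 [ 0.     -0.0001 -1.    ]]
exp [281.184  174.2457] ((np.float64(282.5), np.float64(174.0)), array([282.4175, 174.1499]), np.int32(1928))
[(array([250.,   0., 291.,  51.]), 0.95), (array([262., 201., 306., 244.]), 0.74), (array([260., 152., 310., 198.]), 0.6)]
[(array([ 94., 283., 233., 384.]), 0.57)]
```

View pics/g.png

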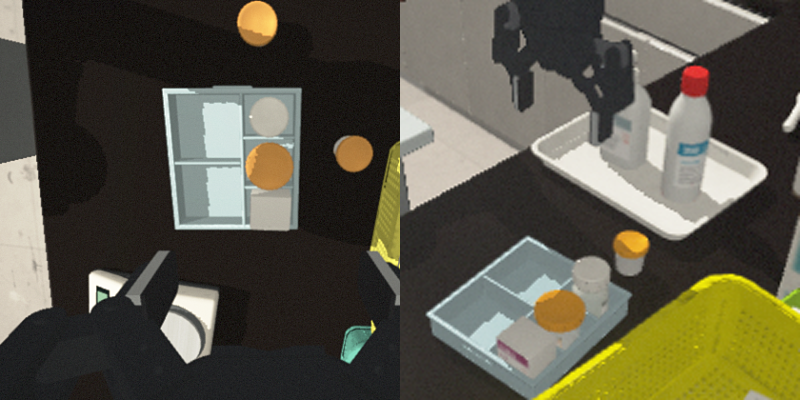

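Both bottles stand on the tray. The cup lid is at (282,174) in the wrist view, about 1 mm further in x. I'll check how close the decoy behind the caddy is.

```bash
python3 - <<'E'
from m import *
S={n:snap(n) for n in('wrist','top')}
w=ray(S['wrist'],(371,161));t=ray(S['top'],(263.7,156.7));print(tri([w,t]),atz(S['wrist'],(371,161),.04),atz(S['top'],(263.7,156.7),.04))
ws=S['wrist']
for q in ((171,92.5),(316,92.5),(313,241),(184,240)): print(atz(ws,q,.038))
E
```

```text
[0.7403 0.0092 0.0489] [0.744 0.008 0.04 ] [0.7418 0.0094 0.04  ]
[0.496 0.06  0.038]
[0.6649 0.0795 0.038 ]
[ 0.6884 -0.1067  0.038 ]
[ 0.5169 -0.1253  0.038 ]
```

Call:
servo_tool --pt "0.9 0 0.03 1 0" --pt "0.9 0 0.03 2 0" --pt "0.9 0 0.03 3 0" --pt "0.9 0 0.03 4 0" --pt "0.9 0 0.03 5 0"

```text
clock: 26.45
position: [0.6358, -0.0166, 0.0964]
tool_rot: [2.088, 2.347, 0.0]
ft_force: [0.3, -0.2, 0.1]
opening: 0.077
grip_force: 0.0
```

Call:
servo_tool --pt "0.9 0 0 0.6 0" --pt "0.9 0 0 1.1 0" --pt "0.9 0 0 1.4 0" --pt "0.9 0 0 1.5 0" --pt "0.9 0 0 1.5 0"

```text
clock: 26.95
position: [0.636, -0.0167, 0.0378]
tool_rot: [-2.088, -2.347, 0.0]
ft_force: [-0.2, -0.8, -0.1]
opening: 0.0767
grip_force: 0.0
```

Call:
servo_tool --pt "0.7 0 0 0 0" --pt "0.6 0 0 0 0" --pt "0.5 0 0 0 0" --pt "0.5 0 0 0 0" --pt "0.5 0 0 0 0"

```text
clock: 27.45
position: [0.6376, -0.0169, 0.04]
tool_rot: [2.086, 2.345, 0.003]
ft_force: [1.3, 0.1, 5.9]
opening: 0.057
grip_force: 64.2
```

Call:
servo_tool --pt "0.5 0 0 0 0" --pt "0.5 0 0 0 0" --pt "0.5 0 0 0 0" --pt "0.5 0 0 0 0"

```text
clock: 27.85
position: [0.6376, -0.0169, 0.04]
tool_rot: [2.086, 2.345, 0.003]
ft_force: [0.5, -0.9, 6.0]
opening: 0.0574
grip_force: 64.2
```

Call:
servo_tool --pt "0.5 0 0 -0.2 0" --pt "0.5 0 0 -0.8 0" --pt "0.5 0 0 -1.7 0" --pt "0.5 0 0 -2.7 0" --pt "0.5 0 0 -3.7 0"

```text
clock: 28.35
position: [0.635, -0.0165, 0.1867]
tool_rot: [-2.087, -2.346, 0.001]
ft_force: [0.8, -1.3, -0.8]
opening: 0.0564
grip_force: 63.8
```

Call:
servo_tool --pt "0.5 -0.3 -0.2 -0.7 0" --pt "0.5 -1 -0.6 -1.3 0" --pt "0.5 -1.9 -1.2 -1.3 0" --pt "0.5 -2.6 -1.6 -1.3 0" --pt "0.5 -3.27 -2 -1.3 0"

```text
clock: 28.85
position: [0.5706, -0.1569, 0.238]
tool_rot: [-2.089, -2.347, 0.0]
ft_force: [0.2, -0.3, -0.6]
opening: 0.0568
grip_force: 63.9
```

Call:
servo_tool --pt "0.5 0 0 0 0" --pt "0.5 0 0 0 0"

```text
clock: 29.05
position: [0.5712, -0.156, 0.2376]
tool_rot: [-2.09, -2.345, -0.001]
ft_force: [-0.1, 1.0, -0.7]
opening: 0.057
grip_force: 63.9
```

```bash
python3 - <<'E'
from m import *
S={n:snap(n,n+'6.png') for n in('wrist','top','side')};st=bot.sense();print(st['clock'],st['position'],st['opening'],st['grip_force'],R.from_rotvec(st['tool_rot']).as_matrix()[:,0])
for n in S: 
    m=bot.mark_of('pan',n)[:1]; print(n,[np.round(x['position'],1) for x in m],[atz(S[n],x['position'][::-1],.061) for x in m],'exp',proj(S[n],(.509,-.296,.061)))
a=cv2.imread('pics/top6.png')[190:320,320:450]
cv2.imwrite('pics/i.png',cv2.hconcat([cv2.resize(cv2.imread('pics/wrist6.png'),(400,300)),cv2.resize(a,(300,300),interpolation=2)]))
E
```

```text
29.2 [ 0.5719 -0.1549  0.2376] 0.05692630163304555 63.86417269706726 [-0.1174  0.9931  0.0004]
wrist [] [] exp [211.8597 299.8619]
top [array([244.8, 395.5])] [array([ 0.5118, -0.2952,  0.061 ])] exp [395.9392 245.9661]
side [array([248.2, 154.5])] [array([ 0.5095, -0.3052,  0.061 ])] exp [158.0412 245.8181]
```

View pics/i.png

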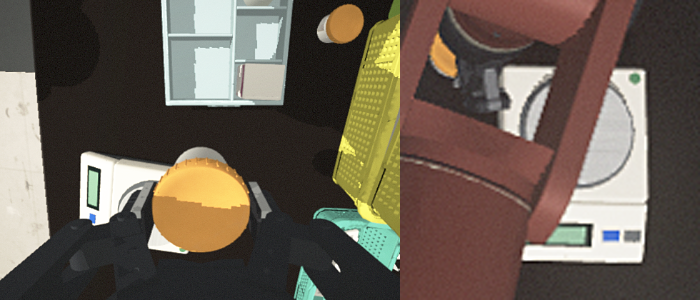

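The cup is held level by the lid. To pin down the pan centre, I'll fit its rim circle in the earlier pictures.

```bash
python3 - <<'E'
from m import *
t=snap('top')
S={n:dict(snap(n)) for n in('side',)};S['top']=t
I={'top':cv2.imread('pics/top0.png',0),'side':cv2.imread('pics/side0.png',0)}
th=np.linspace(0,2*np.pi,72,endpoint=False)
tot=0
for n in('top','side'):
    g=cv2.GaussianBlur(I[n].astype(np.float32),(0,0),.8);G=np.hypot(cv2.Sobel(g,5,1,0),cv2.Sobel(g,5,0,1))
    X=np.arange(.495,.526,.001);Y=np.arange(-.312,-.284,.001);E=np.zeros((len(X),len(Y)))
    for i,x in enumerate(X):
        for j,y in enumerate(Y):
            P=np.array([proj(S[n],(x+.055*np.cos(a),y+.055*np.sin(a),.061)) for a in th],np.float32)
            E[i,j]=np.minimum(cv2.remap(G,P[None,:,0].copy(),P[None,:,1].copy(),1),120).mean()
    tot=tot+E/E.max()
    i,j=np.unravel_index(E.argmax(),E.shape);print(n,X[i],Y[j],E.max())
i,j=np.unravel_index(tot.argmax(),tot.shape);print('both',X[i],Y[j],tot.max())
E
```

```text
top 0.507 -0.302 118.32333374023438
side 0.514 -0.303 78.89964294433594
both 0.509 -0.302 1.937694765314855
```

Call:
servo_tool --pt "0.5 -0.5 -0.3 0 0" --pt "0.5 -1.4 -0.8 0 0" --pt "0.5 -2.4 -1.4 0 0" --pt "0.5 -3.1 -1.8 0 0" --pt "0.5 -3.43 -1.99 0 0"

```text
clock: 29.95
position: [0.5076, -0.3034, 0.2377]
tool_rot: [2.091, 2.345, -0.001]
ft_force: [0.4, 0.1, -1.5]
opening: 0.0567
grip_force: 63.9
```

Call:
servo_tool --pt "0.5 0 0 0.6 0" --pt "0.5 0 0 1.4 0" --pt "0.5 0 0 2.2 0" --pt "0.5 0 0 2.9 0" --pt "0.5 0 0 3.2 0"

```text
clock: 30.45
position: [0.5073, -0.2994, 0.1061]
tool_rot: [-2.084, -2.344, -0.0]
ft_force: [-0.5, -0.2, -0.8]
opening: 0.0569
grip_force: 63.9
```

Call:
servo_tool --pt "0.5 0 0 0 0" --pt "0.5 0 0 0.1 0" --pt "0.5 0 0 0.2 0" --pt "0.5 0 0 0.2 0"

```text
clock: 30.85
position: [0.509, -0.3017, 0.1026]
tool_rot: [2.087, 2.346, 0.0]
ft_force: [-0.5, -0.6, 1.1]
opening: 0.057
grip_force: 63.9
```

Call:
servo_tool --pt "0.5 0 0 0.05 0" --pt "0.5 0 0 0.08 0" --pt "0.5 0 0 0.08 0"

```text
clock: 31.15
position: [0.5085, -0.3014, 0.0985]
tool_rot: [2.089, 2.347, -0.0]
ft_force: [-0.6, -0.0, -0.2]
opening: 0.0571
grip_force: 63.9
```

Call:
servo_tool --pt "0.5 0 0 0.03 0" --pt "0.5 0 0 0.05 0" --pt "0.5 0 0 0.05 0"

```text
clock: 31.45
position: [0.5086, -0.3015, 0.097]
tool_rot: [2.088, 2.347, -0.0]
ft_force: [-1.9, 0.7, 2.6]
opening: 0.0568
grip_force: 64.2
```

Call:
servo_tool --pt "0.75 0 0 0 0" --pt "0.9 0 0 0 0" --pt "1 0 0 0 0" --pt "1 0 0 -0.3 0" --pt "1 0 0 -1 0"

```text
clock: 31.95
position: [0.5068, -0.3001, 0.1343]
tool_rot: [-2.084, -2.342, 0.001]
ft_force: [-0.1, -0.3, -0.3]
opening: 0.0853
grip_force: 0.0
```

Call:
servo_tool --pt "1 0 0 -1 0" --pt "1 0 0 -2 0" --pt "1 0 0 -3 0" --pt "1 0 0 -4.1 0" --pt "1 0 0 -4.1 0"

```text
clock: 32.45
position: [0.511, -0.3032, 0.3107]
tool_rot: [2.078, 2.336, 0.002]
ft_force: [0.0, 0.2, 1.5]
opening: 0.085
grip_force: 0.0
```

Call:
servo_tool --pt "1 0.5 0 0 0" --pt "1 1.3 0 0 0" --pt "1 2.2 0 0 0" --pt "1 3.1 0 0 0" --pt "1 4 -0.06 0 0"

```text
clock: 32.95
position: [0.4863, -0.1402, 0.2989]
tool_rot: [-2.086, -2.345, 0.001]
ft_force: [0.0, 0.7, -0.1]
opening: 0.0858
grip_force: 0.0
```

```bash
python3 - <<'E'
from m import *
S={n:snap(n,n+'7.png') for n in('wrist','side','top')};st=bot.sense();print(st['clock'],st['position'])
for n in S:
    q=proj(S[n],(.509,-.301,.121));b=blob(S[n],(5,120,80),(22,255,255),q);print(n,q,b,atz(S[n],b[0],.121),'pan c',proj(S[n],(.509,-.301,.061)))
b=cv2.imread('pics/side7.png')[180:320,90:230];a=cv2.imread('pics/top7.png')[190:310,340:460]
cv2.imwrite('pics/j.png',cv2.hconcat([cv2.resize(a,(400,400),interpolation=2),cv2.resize(b,(400,400),interpolation=2)]))
E
```

```text
33.1 [ 0.4867 -0.1403  0.2995]
wrist [284.6186 322.4662] ((np.float64(284.0), np.float64(320.0)), array([282.1609, 319.0331]), np.int32(1753)) [ 0.5079 -0.2978  0.121 ] pan c [284.2494 294.2424]
side [149.3179 228.7235] ((np.float64(147.5), np.float64(232.0)), array([148.3132, 231.9158]), np.int32(546)) [ 0.5145 -0.3084  0.121 ] pan c [156.0601 247.0312]
top [405.2292 243.4883] ((np.float64(545.5), np.float64(44.0)), array([547.9138,  48.5006]), np.int32(789)) [ 0.9792 -0.679   0.121 ] pan c [398.0618 245.9004]
```

View pics/j.png

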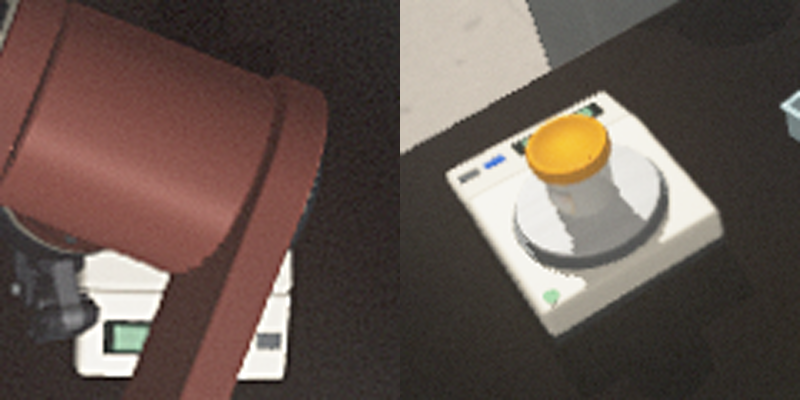

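The cup stands upright about mid-pan. Now the pump goes back.

Call:
servo_tool --pt "1 0.9 -0.01 0 0" --pt "1 1.8 -0.03 0 0" --pt "1 2.8 -0.05 0 0" --pt "1 3.8 -0.06 0 0" --pt "1 4.8 -0.08 0 0"

```text
clock: 33.6
position: [0.4615, 0.0484, 0.2996]
tool_rot: [-2.09, -2.345, 0.001]
ft_force: [0.4, 0.4, -0.1]
opening: 0.0856
grip_force: 0.0
```

Call:
servo_tool --pt "1 1.1 -0.02 0 0" --pt "1 2.2 -0.04 0 0" --pt "1 3.2 -0.05 0 0" --pt "1 4.2 -0.07 0 0" --pt "1 4.8 -0.08 0 0"

```text
clock: 34.1
position: [0.4359, 0.2397, 0.2995]
tool_rot: [-2.086, -2.348, 0.002]
ft_force: [0.2, -1.2, -0.4]
opening: 0.085
grip_force: 0.0
```

Call:
servo_tool --pt "1 0.8 -0.02 0 0" --pt "1 1.5 -0.03 0 0" --pt "1 2 -0.04 0 0" --pt "1 2 -0.04 0 0"

```text
clock: 34.5
position: [0.4253, 0.3183, 0.2993]
tool_rot: [-2.085, -2.348, 0.003]
ft_force: [-0.2, -0.6, -0.6]
opening: 0.0853
grip_force: 0.0
```

Call:
servo_tool --pt "1 0 0 0 -1.7" --pt "1 0 0 0 -3.4" --pt "1 0 0 0 -5.1" --pt "1 0 0 0 -6.8" --pt "1 0 0 0 -8.5"

```text
clock: 35.0
position: [0.4261, 0.3158, 0.2998]
tool_rot: [-1.089, -2.946, 0.002]
ft_force: [0.5, 0.6, -0.0]
opening: 0.0854
grip_force: 0.0
```

Call:
servo_tool --pt "1 0 0 0 -1.7" --pt "1 0 0 0 -3.4" --pt "1 0 0 0 -5.1" --pt "1 0 0 0 -6.8" --pt "1 0 0 0 -8.5"

```text
clock: 35.5
position: [0.4261, 0.3158, 0.2998]
tool_rot: [0.053, -3.14, 0.002]
ft_force: [-0.2, 0.5, 0.5]
opening: 0.0851
grip_force: 0.0
```

Call:
servo_tool --pt "1 0 0 0 -0.5" --pt "1 0 0 0 -0.5" --pt "1 0 0 0 -0.5"

```text
clock: 35.8
position: [0.4259, 0.3163, 0.3001]
tool_rot: [0.111, -3.139, 0.001]
ft_force: [0.3, 0.5, -0.6]
opening: 0.0856
grip_force: 0.0
```

```bash
python3 - <<'E'
from m import *
S={n:snap(n,n+'8.png') for n in('wrist',)};st=bot.sense();print(st['clock'],st['position'],R.from_rotvec(st['tool_rot']).as_matrix()[:,:2])
s=S['wrist'];print('head',proj(s,(.425,.318,.185)),'tip',proj(s,(.375,.3145,.177)))
print([(np.round(x['extent']),round(x['score'],2)) for x in bot.boxes_of('pump_bottle','wrist')[:2]])
E
```

```text
35.85 [0.4259 0.3165 0.3002] [[-0.9975 -0.0709]
 [-0.0709  0.9975]
 [ 0.0005 -0.0004]]
head [283.5022 201.0403] tip [283.5369 138.3026]
[(array([259., 138., 308., 219.]), 0.68)]
```

View pics/wrist8.png

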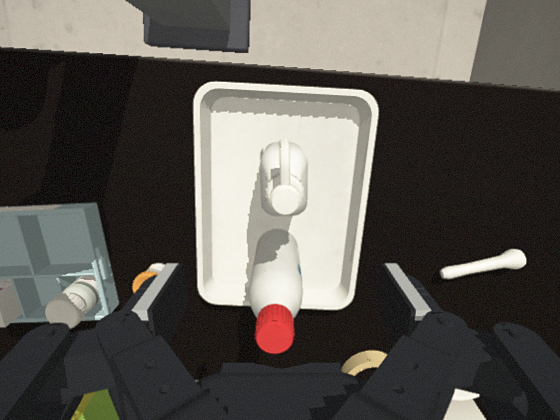

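The pump is upright on the tray, its head at (286,198), close to expected. Regrasping it.

Call:
servo_tool --pt "1 0.02 0.07 0.7 0" --pt "1 0.02 0.07 1.5 0" --pt "1 0.02 0.07 2.4 0" --pt "1 0.02 0.07 3.1 0" --pt "1 0.02 0.07 3.6 0"

```text
clock: 36.4
position: [0.4236, 0.3192, 0.1538]
tool_rot: [0.113, -3.137, 0.002]
ft_force: [0.0, 0.1, 0.4]
opening: 0.0854
grip_force: 0.0
```

Call:
servo_tool --pt "1 0 0 0.3 0" --pt "1 0 0 0.43 0" --pt "1 0 0 0.43 0" --pt "1 0 0 0.43 0"

```text
clock: 36.8
position: [0.4255, 0.3203, 0.1407]
tool_rot: [-0.114, 3.138, 0.002]
ft_force: [0.1, 0.9, -0.2]
opening: 0.0852
grip_force: 0.0
```

Call:
servo_tool --pt "0.5 0 0 0 0" --pt "0.4 0 0 0 0" --pt "0.3 0 0 0 0" --pt "0.2 0 0 0 0" --pt "0.2 0 0 0 0"

```text
clock: 37.3
position: [0.4252, 0.3201, 0.1401]
tool_rot: [-0.114, 3.138, 0.001]
ft_force: [0.6, -0.6, 3.1]
opening: 0.0318
grip_force: 60.0
```

Call:
servo_tool --pt "0.2 0 0 0 0" --pt "0.2 0 0 0 0" --pt "0.2 0 0 0 0" --pt "0.2 0 0 0 0"

```text
clock: 37.7
position: [0.4252, 0.3201, 0.1401]
tool_rot: [-0.114, 3.138, 0.001]
ft_force: [0.1, -0.5, 5.5]
opening: 0.0316
grip_force: 60.1
```

Call:
servo_tool --pt "0.2 0 0 -0.2 0" --pt "0.2 0 0 -0.8 0" --pt "0.2 0 0 -1.6 0" --pt "0.2 0 0 -2.5 0" --pt "0.2 0 0 -3.3 0"

```text
clock: 38.2
position: [0.4236, 0.3195, 0.2709]
tool_rot: [0.114, -3.136, 0.002]
ft_force: [1.2, 0.0, -3.2]
opening: 0.0316
grip_force: 60.3
```

Call:
servo_tool --pt "0.2 0 -0.1 -0.2 0" --pt "0.2 -0.1 -0.7 -0.2 0" --pt "0.2 -0.4 -1.5 -0.2 0" --pt "0.2 -0.7 -2.4 -0.2 0" --pt "0.2 -1.1 -3.3 -0.2 0"

```text
clock: 38.7
position: [0.4769, 0.19, 0.2761]
tool_rot: [0.116, -3.135, 0.001]
ft_force: [0.4, 0.6, -3.9]
opening: 0.0318
grip_force: 60.5
```

Call:
servo_tool --pt "0.2 -0.4 -1 0 -0.1" --pt "0.2 -0.8 -2.1 0 -0.3" --pt "0.2 -1.2 -3.1 0 -0.4" --pt "0.2 -1.5 -4 0 -0.5" --pt "0.2 -1.65 -4.44 0 -0.5"

```text
clock: 39.2
position: [0.5564, 0.0162, 0.2759]
tool_rot: [0.178, -3.132, 0.0]
ft_force: [-0.4, -0.1, -4.8]
opening: 0.0312
grip_force: 60.6
```

Call:
servo_tool --pt "0.2 0 0 0.2 0" --pt "0.2 0 0 0.7 0" --pt "0.2 0 0 1.2 0" --pt "0.2 0 0 1.5 0" --pt "0.2 0 0 1.5 0"

```text
clock: 39.7
position: [0.5545, 0.0203, 0.2154]
tool_rot: [0.184, -3.129, -0.002]
ft_force: [-0.5, -0.4, -3.3]
opening: 0.0312
grip_force: 60.6
```

Call:
servo_tool --pt "0.2 0 0 0 0" --pt "0.2 0 0 0 0"

```text
clock: 39.9
position: [0.5575, 0.0195, 0.2206]
tool_rot: [-0.184, 3.134, -0.0]
ft_force: [0.3, 0.3, -3.7]
opening: 0.0316
grip_force: 60.6
```

```bash
python3 - <<'E'
from m import *
S={n:snap(n,n+'9.png') for n in('wrist','side')};st=bot.sense();print(st['clock'],st['position'],R.from_rotvec(st['tool_rot']).as_matrix()[:,:2],st['ft_force'])
a=cv2.imread('pics/wrist9.png')[60:360,130:430];b=cv2.imread('pics/side9.png')[120:270,200:350]
cv2.imwrite('pics/k.png',cv2.hconcat([cv2.resize(a,(400,400),interpolation=2),cv2.resize(b,(400,400),interpolation=2)]))
E
```

```text
40.0 [0.5576 0.0192 0.2208] [[-0.9932 -0.1164]
 [-0.1164  0.9932]
 [-0.0023 -0.0005]] [-0.5047  0.9465 -3.7167]
```

View pics/k.png

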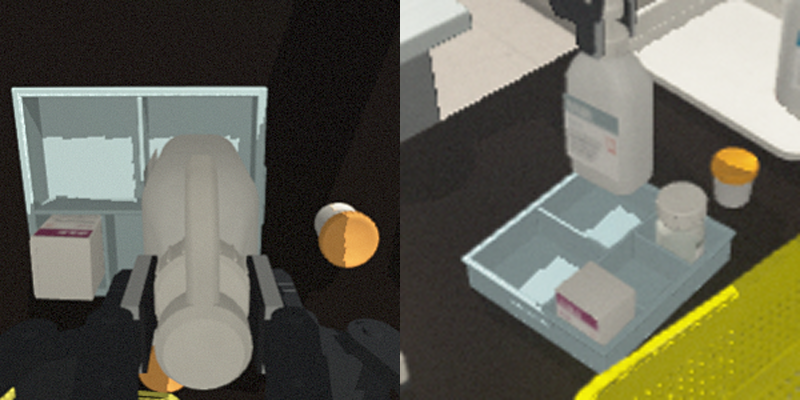

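The pump is centred above the front-left compartment and square to it. Lowering.

Call:
servo_tool --pt "0.2 0 0 0.3 0" --pt "0.2 0 0 0.7 0" --pt "0.2 0 0 1.1 0" --pt "0.2 0 0 1.4 0" --pt "0.2 0 0 1.6 0"

```text
clock: 40.5
position: [0.5556, 0.0192, 0.1525]
tool_rot: [0.182, -3.133, -0.001]
ft_force: [-1.2, -0.2, -4.5]
opening: 0.0319
grip_force: 60.8
```

Call:
servo_tool --pt "0.2 0 0 0.1 0" --pt "0.2 0 0 0.2 0" --pt "0.2 0 0 0.26 0" --pt "0.2 0 0 0.26 0" --pt "0.2 0 0 0.26 0"

```text
clock: 41.0
position: [0.557, 0.0191, 0.1452]
tool_rot: [-0.183, 3.136, -0.0]
ft_force: [-0.7, 0.2, -4.4]
opening: 0.0317
grip_force: 60.7
```

Call:
servo_tool --pt "0.2 0 0 0.04 0" --pt "0.2 0 0 0.08 0" --pt "0.2 0 0 0.1 0" --pt "0.2 0 0 0.1 0"

```text
clock: 41.4
position: [0.5573, 0.0191, 0.1418]
tool_rot: [-0.183, 3.135, -0.0]
ft_force: [-2.6, -0.2, 0.5]
opening: 0.0314
grip_force: 61.1
```

Call:
servo_tool --pt "0.2 0 0 0.03 0" --pt "0.2 0 0 0.03 0"

```text
clock: 41.6
position: [0.5577, 0.019, 0.1418]
tool_rot: [-0.183, 3.135, -0.001]
ft_force: [-5.0, -0.2, 5.6]
opening: 0.0315
grip_force: 61.8
```

Call:
servo_tool --pt "0.6 0 0 0 0" --pt "1 0 0 0 0" --pt "1 0 0 0 0" --pt "1 0 0 -0.3 0" --pt "1 0 0 -1 0"

```text
clock: 42.1
position: [0.5551, 0.0193, 0.1776]
tool_rot: [0.182, -3.131, -0.001]
ft_force: [0.4, 0.1, -0.7]
opening: 0.0854
grip_force: 0.0
```

Call:
servo_tool --pt "1 0 0 -1 0" --pt "1 0 0 -2 0" --pt "1 0 0 -3 0" --pt "1 0 0 -3.3 0" --pt "1 0 0 -3.3 0"

```text
clock: 42.6
position: [0.5582, 0.019, 0.3154]
tool_rot: [-0.182, 3.13, -0.002]
ft_force: [-0.5, -0.5, -0.3]
opening: 0.0854
grip_force: 0.0
```

Call:
servo_tool --pt "1 0 0.6 0 0" --pt "1 -0.1 1.5 0 0" --pt "1 -0.2 2.5 0 0" --pt "1 -0.25 3.4 0 0" --pt "1 -0.33 4.2 0 0"

```text
clock: 43.1
position: [0.5492, 0.189, 0.3086]
tool_rot: [0.183, -3.132, 0.001]
ft_force: [1.0, 0.7, 0.0]
opening: 0.0855
grip_force: 0.0
```

Call:
servo_tool --pt "1 -0.1 1 0 0" --pt "1 -0.2 2 0 0" --pt "1 -0.25 2.9 0 0" --pt "1 -0.25 3.26 0 0" --pt "1 -0.25 3.26 0 0"

```text
clock: 43.6
position: [0.5442, 0.3193, 0.309]
tool_rot: [0.187, -3.132, 0.002]
ft_force: [-0.1, -0.7, 0.3]
opening: 0.0851
grip_force: 0.0
```

Call:
servo_tool --pt "1 0 0 0 1.7" --pt "1 0 0 0 3.4" --pt "1 0 0 0 5.1" --pt "1 0 0 0 6.8" --pt "1 0 0 0 8.5"

```text
clock: 44.1
position: [0.5454, 0.3162, 0.3106]
tool_rot: [-0.978, -2.985, 0.003]
ft_force: [-0.3, -0.2, 0.2]
opening: 0.0854
grip_force: 0.0
```

Call:
servo_tool --pt "1 0 0 0 1.7" --pt "1 0 0 0 3.4" --pt "1 0 0 0 5.1" --pt "1 0 0 0 6.8" --pt "1 0 0 0 8.5"

```text
clock: 44.6
position: [0.5455, 0.3161, 0.3107]
tool_rot: [-1.994, -2.428, 0.003]
ft_force: [0.1, 0.9, -0.3]
opening: 0.0854
grip_force: 0.0
```

Call:
servo_tool --pt "1 0 0 0 1" --pt "1 0 0 0 1" --pt "1 0 0 0 1"

```text
clock: 44.9
position: [0.5454, 0.3169, 0.311]
tool_rot: [-2.088, -2.347, 0.002]
ft_force: [-0.4, -0.0, -0.1]
opening: 0.0859
grip_force: 0.0
```

```bash
python3 - <<'E'
from m import *
S={n:snap(n,n+'10.png') for n in('wrist','side')};st=bot.sense();print(st['clock'],st['position'],R.from_rotvec(st['tool_rot']).as_matrix()[:,:2])
g=(.546,.318,.19)
rs=[]
for n in S:
    q=proj(S[n],g);b=blob(S[n],(0,120,80),(5,255,255),q);print(n,q,b,atz(S[n],b[0],.192))
# pump placed?
for n in ('side',): print([(np.round(x['extent']),round(x['score'],2)) for x in bot.boxes_of('pump_bottle',n)[:2]],proj(S[n],(.557,.019,.186)),proj(S[n],(.55,.018,.004)))
E
```

```text
45.0 [0.5454 0.3174 0.3114] [[-0.1166  0.9932]
 [ 0.9932  0.1166]
 [-0.0004 -0.0004]]
wrist [281.7401 198.9192] ((np.float64(282.5), np.float64(198.5)), array([282.1733, 198.476 ]), np.int32(1500)) [0.5465 0.319  0.192 ]
side [357.5029  99.5953] ((np.float64(357.0), np.float64(99.5)), array([357.0881,  99.9119]), np.int32(193)) [0.5468 0.3145 0.192 ]
[(array([257., 145., 293., 215.]), 0.9)] [277.7533 148.9017] [276.7707 204.3578]
```

Call:
servo_tool --pt "1 0 0 0.8 0" --pt "1 0 0 1.7 0" --pt "1 0 0 2.6 0" --pt "1 0 0 3.4 0" --pt "1 0 0 3.9 0"

```text
clock: 45.55
position: [0.5438, 0.3175, 0.1522]
tool_rot: [-2.086, -2.347, 0.006]
ft_force: [0.0, -0.7, -0.4]
opening: 0.0852
grip_force: 0.0
```

Call:
servo_tool --pt "1 0 0 0.2 0" --pt "1 0 0 0.27 0" --pt "1 0 0 0.27 0" --pt "0.8 0 0 0.27 0" --pt "0.6 0 0 0.27 0"

```text
clock: 46.05
position: [0.5462, 0.3186, 0.1468]
tool_rot: [2.088, 2.346, 0.004]
ft_force: [-3.1, -1.2, 41.2]
opening: 0.0591
grip_force: 38.3
```

Call:
servo_tool --pt "0.55 0 0 0 0" --pt "0.4 0 0 0 0" --pt "0.4 0 0 0 0" --pt "0.4 0 0 0 0" --pt "0.4 0 0 0 0"

```text
clock: 46.55
position: [0.5464, 0.3188, 0.1471]
tool_rot: [2.087, 2.346, 0.005]
ft_force: [0.4, 0.2, 7.1]
opening: 0.0587
grip_force: 65.5
```

Call:
servo_tool --pt "0.4 0 0 0 0" --pt "0.4 0 0 0 0" --pt "0.4 0 0 0 0"

```text
clock: 46.85
position: [0.5464, 0.3188, 0.1471]
tool_rot: [2.087, 2.346, 0.005]
ft_force: [0.2, 0.6, 5.4]
opening: 0.0583
grip_force: 65.5
```

Call:
servo_tool --pt "0.4 0 0 -0.3 0" --pt "0.4 0 0 -1.0 0" --pt "0.4 0 0 -1.9 0" --pt "0.4 0 0 -2.8 0" --pt "0.4 0 0 -3.7 0"

```text
clock: 47.35
position: [0.5444, 0.3178, 0.293]
tool_rot: [-2.088, -2.346, 0.004]
ft_force: [0.4, 0.2, -3.1]
opening: 0.0587
grip_force: 65.5
```

Call:
servo_tool --pt "0.4 0 0 -0.8 0" --pt "0.4 0 0 -1.5 0" --pt "0.4 -0.2 0 -1.9 0" --pt "0.4 -0.7 -0.05 -1.9 0" --pt "0.4 -1.5 -0.12 -1.9 0"

```text
clock: 47.85
position: [0.547, 0.2579, 0.3682]
tool_rot: [-2.085, -2.349, 0.002]
ft_force: [1.1, -0.3, -4.6]
opening: 0.0585
grip_force: 65.7
```

Call:
servo_tool --pt "0.4 -0.9 -0.07 0 0" --pt "0.4 -1.8 -0.15 0 0" --pt "0.4 -2.7 -0.22 0 0" --pt "0.4 -3.6 -0.3 0 0" --pt "0.4 -4.5 -0.37 0 0"

```text
clock: 48.35
position: [0.5527, 0.0756, 0.3672]
tool_rot: [-2.087, -2.345, 0.004]
ft_force: [1.1, 0.5, -4.2]
opening: 0.0586
grip_force: 65.7
```

Call:
servo_tool --pt "0.4 -0.9 -0.07 0 0" --pt "0.4 -1.8 -0.15 0 0" --pt "0.4 -2.7 -0.22 0 0" --pt "0.4 -3.4 -0.28 0 0" --pt "0.4 -3.7 -0.3 0 0"

```text
clock: 48.85
position: [0.558, -0.0735, 0.3671]
tool_rot: [-2.09, -2.342, 0.004]
ft_force: [0.1, -0.1, -4.2]
opening: 0.0582
grip_force: 65.6
```

Call:
servo_tool --pt "0.4 0 0 0.4 0" --pt "0.4 0 0 1.2 0" --pt "0.4 0 0 2.1 0" --pt "0.4 0 0 2.9 0" --pt "0.4 0 0 3.3 0"

```text
clock: 49.35
position: [0.5563, -0.0688, 0.231]
tool_rot: [-2.081, -2.343, 0.005]
ft_force: [-0.7, -0.1, -4.1]
opening: 0.0584
grip_force: 65.7
```

Call:
servo_tool --pt "0.4 0 0 0 0" --pt "0.4 0 0 0 0"

```text
clock: 49.55
position: [0.5593, -0.0703, 0.2376]
tool_rot: [2.087, 2.347, 0.001]
ft_force: [0.4, -0.4, -2.4]
opening: 0.0582
grip_force: 65.7
```

```bash
python3 - <<'E'
from m import *
S={n:snap(n,n+'11.png') for n in('wrist','side')};st=bot.sense();print(st['clock'],st['position'],R.from_rotvec(st['tool_rot']).as_matrix()[:,:2],st['ft_force'])
a=cv2.imread('pics/wrist11.png')[60:360,130:430];b=cv2.imread('pics/side11.png')[120:270,200:350]
cv2.imwrite('pics/l.png',cv2.hconcat([cv2.resize(a,(400,400),interpolation=2),cv2.resize(b,(400,400),interpolation=2)]))
E
```

```text
49.65 [ 0.5602 -0.0708  0.2395] [[-0.1166  0.9932]
 [ 0.9932  0.1166]
 [-0.0015  0.0039]] [-0.0905 -0.6086 -2.6357]
```

View pics/l.png

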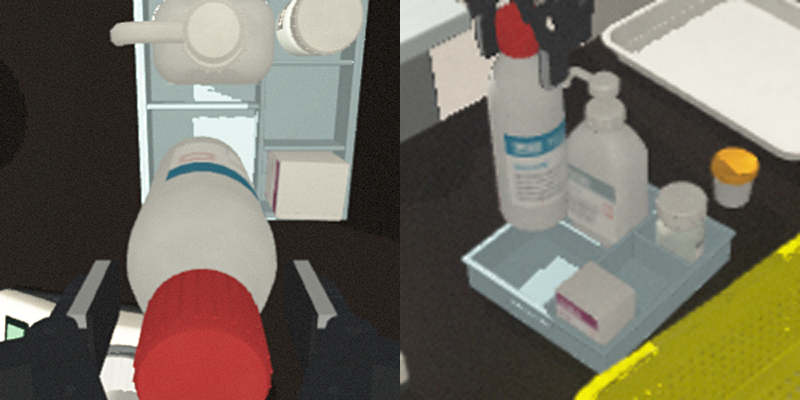

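The pump stands in its own compartment and the alcohol bottle is centred above the front-right one. Lowering.

Call:
servo_tool --pt "0.4 0 0 0.3 0" --pt "0.4 0 0 0.8 0" --pt "0.4 0 0 1.3 0" --pt "0.4 0 0 1.7 0" --pt "0.4 0 0 1.9 0"

```text
clock: 50.15
position: [0.5582, -0.0706, 0.159]
tool_rot: [-2.087, -2.345, 0.002]
ft_force: [-0.1, 0.3, -4.2]
opening: 0.0586
grip_force: 65.7
```

Call:
servo_tool --pt "0.4 0 0 0.05 0" --pt "0.4 0 0 0.12 0" --pt "0.4 0 0 0.18 0" --pt "0.4 0 0 0.2 0" --pt "0.4 0 0 0.2 0"

```text
clock: 50.65
position: [0.5593, -0.0709, 0.1534]
tool_rot: [2.088, 2.347, 0.001]
ft_force: [0.6, -0.5, -3.6]
opening: 0.0586
grip_force: 65.7
```

Call:
servo_tool --pt "0.4 0 0 0 0"

```text
clock: 50.75
position: [0.5592, -0.0709, 0.1534]
tool_rot: [2.088, 2.346, 0.001]
ft_force: [-0.4, 0.1, -3.1]
opening: 0.0588
grip_force: 65.7
```

Call:
servo_tool --pt "0.4 0 0 0.05 0" --pt "0.4 0 0 0.1 0" --pt "0.4 0 0 0.12 0" --pt "0.4 0 0 0.12 0"

```text
clock: 51.15
position: [0.5589, -0.0708, 0.1482]
tool_rot: [-2.088, -2.347, 0.0]
ft_force: [-0.4, 0.6, -2.5]
opening: 0.0584
grip_force: 66.0
```

Call:
servo_tool --pt "0.4 0 0 0.02 0" --pt "0.4 0 0 0.03 0" --pt "0.4 0 0 0.03 0"

```text
clock: 51.45
position: [0.5591, -0.071, 0.1482]
tool_rot: [2.088, 2.347, -0.001]
ft_force: [-3.8, 0.5, 4.5]
opening: 0.0583
grip_force: 66.6
```

Contact. I'll release, rise, move clear and check the scene.

Call:
servo_tool --pt "0.75 0 0 0 0" --pt "1 0 0 0 0" --pt "1 0 0 0 0" --pt "1 0 0 -0.4 0" --pt "1 0 0 -1.2 0"

```text
clock: 51.95
position: [0.5572, -0.0703, 0.193]
tool_rot: [-2.085, -2.343, 0.004]
ft_force: [0.5, 0.6, -0.1]
opening: 0.0854
grip_force: 0.0
```

Call:
servo_tool --pt "1 0 0 -1 0" --pt "1 0 0 -2 0" --pt "1 0 0 -3 0" --pt "1 0 0 -4 0" --pt "1 0 0 -4 0"

```text
clock: 52.45
position: [0.5612, -0.0714, 0.3647]
tool_rot: [2.08, 2.337, 0.01]
ft_force: [0.5, 0.4, 0.4]
opening: 0.0853
grip_force: 0.0
```

Call:
servo_tool --pt "1 0.8 0 0 0" --pt "1 1.8 0 0 0" --pt "1 2.8 0 0 0" --pt "1 3.8 0 0 0" --pt "1 4.8 0 0 0"

```text
clock: 52.95
position: [0.5362, 0.1214, 0.3555]
tool_rot: [2.088, 2.346, 0.001]
ft_force: [1.0, -0.4, 0.6]
opening: 0.0857
grip_force: 0.0
```

Call:
servo_tool --pt "1 1 0 0 0" --pt "1 2 0 0 0" --pt "1 2 0 0 0" --pt "1 2 0 0 0"

```text
clock: 53.35
position: [0.5271, 0.1999, 0.3552]
tool_rot: [2.086, 2.348, -0.0]
ft_force: [0.3, 0.1, 0.9]
opening: 0.0853
grip_force: 0.0
```

```bash
python3 - <<'E'
from m import *
S={n:snap(n,n+'12.png') for n in('side','top')};print(bot.sense()['clock'])
a=cv2.imread('pics/top12.png')[160:320,230:440];b=cv2.imread('pics/side12.png')[125:305,90:340]
cv2.imwrite('pics/m.png',cv2.hconcat([cv2.resize(a,(388,296),interpolation=2),cv2.resize(b,(411,296),interpolation=2)]))
E
```

```text
53.45
```

View pics/m.png

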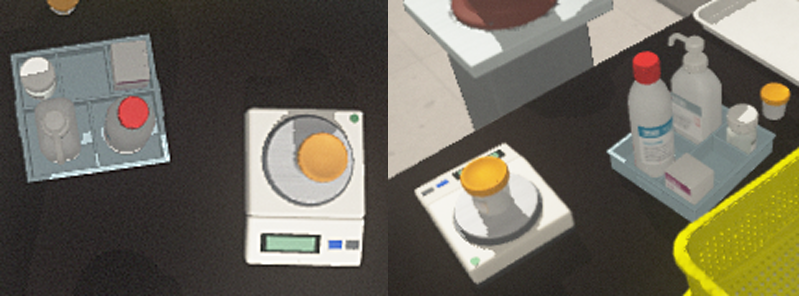

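The final views show both bottles upright in their own front compartments, the cup mid-pan once parallax is allowed for, and the jar and box in place. Handing in.

```bash
python3 -c "
from workcell import bot
print(bot.job_done())"
```

```text
the job is handed in; nothing more can be done
None
```

The job is handed in at about 53 s: the last pictures show the cup upright mid-pan on the balance, both bottles upright back in their own front compartments, and the jar and box in place; the one reading of note was 41 N at the wrist for a moment, from the finger pads closing on the alcohol bottle on the tray.

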